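# Put a rinsed bottle and its cup to dry

## Robot

A 6-joint arm with a two-finger parallel gripper is mounted at the origin on a cart in front of the work surface, level with it; the furniture and walls round the work are solid. World frame = base frame: x ahead of the robot, y to its left, z up, the work surface at z = 0. Lengths are in mm, angles in rad, forces in N, time in s.
With the tool pointing down it reaches from about 275 to 750 mm from the base axis. Payload 10.2 kg.
Tool frame: the origin (TCP) lies on the centre line of the jaws, within the pads' length; the fingertips stand 25 mm ahead of it and the grasp point (between the pads) lies 6 mm ahead of it; z points along the fingers, y is the line along which they close (so a half turn about z gives the same grasp; the last joint's range is limited). The gripper opens to 88 mm and grips with 3 to 60 N. Pads are 18 mm wide; open, the fingers measure 123 mm over their backs; the gripper's body (75 mm by 187 mm) begins 45 mm behind the grasp point.
Start: joints at [0.93, 0.313, 1.498, -0, 1.331, -0.223], TCP at [213.032, 479.842, 263.72] pointing down, gripper open.
Joint ranges: [-2.94, 2.94], [-0.97, 2.17], [0.19, 2.56], [-1.23, 4.37], [0.02, 3.11], [-2.88, 2.88]. Speed limits (rad/s): [2.39, 2.39, 3.01, 3.14, 3.14, 3.14].

## Interface

Orientations are given as a unit quaternion [x, y, z, w].
In Python, from rig import observe, camera, close_job gives the robot as it stands.
- The arm moves only by the tool arm_command, never from a script. Its argument "plan" is a list that holds one entry, the list of rows, each a list of 7 numbers: the shift along the tool's x, y, z scaled (see below), then the turn, a rotation vector about the tool's x, y, z scaled (see below), then the opening, from 0 (shut) to 1 (fully open). A call has 1 to 8 rows; each row shifts and turns the commanded pose from where the row before left it, along the tool's axes as they then stand; what a row does not reach is not made up. The controller multiplies each number of a shift by 3 cm and each number of a turn by 0.1 rad. A row lasts 1/10 s, in which the tool goes at most 50 mm and 8.59 degrees, less where a joint would pass 70% of its speed; a pose out of reach is approached as far as the arm can. A call with a number of a shift or a turn outside -1 to 1 is refused whole. A call with a gripper value outside its range is refused whole. The fingers move at their own pace and stop on an object; "force" is the grip in N (left out, the last holds). Time passes only in rows, so rows that do not move let the fingers close. It gives the time, the measured TCP pose, the force, the opening and the grip force at its end, in the units of the state.
- observe(): the state, without advancing time (a new reading comes with each control period).
- camera(name): name is "scene" or "top"; returns a dict with "img" (480x640x3 uint8, red, green, blue), "depth" (480x640 float32, mm along the optical axis (not along the pixel's ray), 0 where there is no reading), "intrinsics" (3x3 intrinsics, pixels), "world_from_camera" (4x4, takes a point from camera to world coordinates). Camera axes: x right, y up, looking along -z (the intrinsics and any distortion apply to the point x, -y, -z); pixel columns grow to the right and rows downward; lengths in mm; the calibration is good to about 2 mm. A picture is of the moment at which its call begins.
- close_job(): hands the job in; it is judged then, once.
The state is a dict: "time_s": time; "joint_pos": joint angles; "dq": joint speeds; "joint_torque": joint torques, N m; "tcp_pos": TCP position; "tcp_rot": TCP orientation; "contact_force": force on the tool from outside, world axes, zero at the start; "torque": the same for the moment, N m; "finger_gap": finger opening in mm; "grasp_force": force on a finger pad.
Only numpy, scipy, OpenCV 4.12 (cv2) and the standard library are available. Lean on these libraries where they do the work, as an engineer would, in place of code of your own. Each camera call takes 0.05 s, during which the arm holds its last target. There are 200 camera calls.

## Task

Put the rinsed steel bottle and its cup to dry: lay the bottle on its side in the wooden cradle, resting in both V saddles, with its base close up to the heel plate and its neck out over the open end, and stand the cup upside down over the drying peg, its rim flat on the round foot. Leave the jars and the pepper mill standing where they are.

Things in the scene. Friction and masses are not known exactly. Their poses are not given: they have to be found in the camera images.
- bottle: Plain steel bottle, loose, standing upright, open at the top, 145 mm long. Body 60 mm in diameter from the base to 108 mm, shoulder narrowing from 108 to 128 mm, neck 25 mm in diameter from there to the mouth; 0.18 kg. Origin: centre of its base; z axis: from base to mouth. Round: its yaw means nothing.
- cup: Plain straight-sided steel cup without handle, loose, standing mouth up; 60 mm outside diameter, 95 mm high, wall 3 mm (54 mm inside), bottom 5 mm thick; 0.12 kg. Origin: centre of the outside of its closed bottom; z axis: from the bottom to the open rim. It is round, its yaw means nothing.
- cradle: Fixed wooden cradle, base plate 135 x 84 x 12 mm. Origin: on the counter below the inner face of the low heel plate (46 mm wide, x = -8 to 0, top at 65 mm); x axis: from heel plate to open end; z up. Two 90 degree V saddles, 12 mm thick, at x = 28 and 80 mm hold a 60 mm round body level along x at y = 0, its axis 75 mm above the counter; upper ends of the V: y = +-31, 20 mm below that axis.
- cradle_axis (a point): Point on the axis of a body resting in the cradle, at the inner face of the heel plate: 75 mm above the cradle's origin, same axes.
- peg_stand: Fixed drying peg: round wooden foot 100 mm in diameter, 12 mm thick, with an upright wooden peg in the middle, 36 mm in diameter, its rounded top 82 mm above the counter. Origin: on the counter, on the peg's axis; z up.
- flour_jar: Bystander: clear glass jar with yellow lid, 65 mm in diameter, 120 mm high. Origin: centre of its underside.
- pepper_mill: Bystander: turned wooden pepper mill, 58 mm in diameter, 170 mm high. Origin: centre of its underside.
- spice_a: Bystander: spice jar with black cap, 45 mm in diameter, 105 mm high. Origin: centre of its underside.
- spice_b: Bystander: spice jar with black cap, 44 mm in diameter, 105 mm high. Origin: centre of its underside.
Not all that is in view belongs to the job. Leave any green or red look-alike of the cradle alone.

How it is judged (in metres and radians):
At the end, for the whole second after the job is handed in: Bottle at rest in both saddles: axis within 0.12 rad of the cradle's, base 0 to 20 mm from the heel plate, within 8 mm sideways and 6 mm in height of its seat. Cup at rest upside down over the peg, within 0.1 rad of upright, rim on the foot within 5 mm. Bystanders not shifted over 30 mm or tipped (angle between the z axis of bottle and the x axis of cradle, either way round below 0.12 rad and x of bottle in the frame of cradle_axis between -0.004 and 0.02 m and y of bottle in the frame of cradle_axis between -0.008 and 0.008 m and z of bottle in the frame of cradle_axis between -0.006 and 0.006 m and angle between cup's own z axis and vertical above 3.04 rad and horizontal distance between cup and peg_stand below 0.015 m and z of cup in the frame of peg_stand between 0.102 and 0.112 m and linear speed of each of bottle, cup below 0.02 m/s); the robot touches nothing.
It fails at once if the flour jar is shifted by more than 30 mm or tipped over (distance of flour_jar from where it was at the start of the episode above 0.03 m or angle between flour_jar's own z axis and vertical above 0.4 rad).
It fails at once if the pepper mill is shifted by more than 30 mm or tipped over (distance of pepper_mill from where it was at the start of the episode above 0.03 m or angle between pepper_mill's own z axis and vertical above 0.4 rad).
It fails at once if the first spice jar is shifted by more than 30 mm or tipped over (distance of spice_a from where it was at the start of the episode above 0.03 m or angle between spice_a's own z axis and vertical above 0.4 rad).
It fails at once if the second spice jar is shifted by more than 30 mm or tipped over (distance of spice_b from where it was at the start of the episode above 0.03 m or angle between spice_b's own z axis and vertical above 0.4 rad).
It also fails if it takes over 72 s, if anything falls off the work surface, if the arm or the gripper's body presses on something with over 40 N, if the wrist force passes 120 N, or if a joint passes its speed limit or range.

## Working session

There is one attempt and no reset: what is moved stays moved. The work goes in short steps, Python scripts to look and compute and a tool call to move; the robot and the scene stay as the last step left them, time stands still between calls to the robot, and variables do not carry over. Pictures are saved under pics/ and viewed, at most 10 in all, crops included, and the job is handed in when it is done.

Besides the shell and the picture viewer there is one more tool, called after "Request:" by a JSON object that holds its "method" and its "body". arm_command: Moves the arm, as the interface text tells. Its arguments: {"type":"object","properties":{"plan":{"type":"array","items":{"type":"array","items":{"type":"array","items":{"type":"number"}}}},"force":{"type":"number"}},"required":["plan"]}

```bash
mkdir -p pics; cat > h.py <<'E'
import numpy as np,cv2
from rig import observe,camera,close_job
def cloud(c):
    K=np.array(c["intrinsics"]);T=np.array(c["world_from_camera"]);d=c["depth"]
    v,u=np.mgrid[:480,:640]
    P=np.stack([(u-K[0,2])/K[0,0]*d,-(v-K[1,2])/K[1,1]*d,-d,np.ones_like(d)],-1)@T.T
    P=P[...,:3];P[d==0]=np.nan
    return P
E
python3 - <<'E'
from h import *
for n in("scene","top"):
    c=camera(n);np.savez(n+".npz",**c)
    cv2.imwrite(f"pics/{n}0.png",c["img"][...,::-1])
    print(n,np.round(np.array(c["intrinsics"]),1).tolist(),np.round(c["world_from_camera"],3).tolist())
print(observe())
E
```

```text
scene [[575.7, 0.0, 329.3], [0.0, 575.7, 242.3], [0.0, 0.0, 1.0]] [[0.696, 0.509, -0.506, -425.95], [-0.718, 0.507, -0.477, -780.463], [0.014, 0.695, 0.718, 1394.996], [0.0, 0.0, 0.0, 1.0]]
top [[621.5, 0.0, 318.3], [0.0, 621.5, 252.8], [0.0, 0.0, 1.0]] [[0.256, 0.791, -0.556, -547.741], [-0.967, 0.21, -0.147, -194.5], [0.001, 0.575, 0.818, 1617.001], [0.0, 0.0, 0.0, 1.0]]
{'time_s': 0.1, 'joint_pos': array([ 9.29608298e-01,  3.13405458e-01,  1.49832954e+00, -2.43828780e-05,
        1.33096387e+00, -2.23384883e-01]), 'dq': array([-2.72894433e-05, -9.20430647e-04, -2.09003649e-03, -5.11507297e-04,
        9.84649437e-04,  3.01327599e-04]), 'joint_torque': array([ 4.97773595e-03, -4.02804708e+01, -2.52644616e+01,  6.97301561e-02,
        3.41794034e-02, -8.85958502e-05]), 'tcp_pos': array([212.92223362, 479.69330015, 263.22431892]), 'tcp_rot': array([ 2.07382608e-01,  9.78259755e-01, -5.07184538e-04, -2.20970056e-04]), 'contact_force': array([0.86788471, 0.90306435, 0.0117226 ]), 'torque': array([-0.00212571, -0.03188347,  0.00812599]), 'grasp_force': 0.0, 'finger_gap': 87.962140360641}
```

View pics/scene0.png

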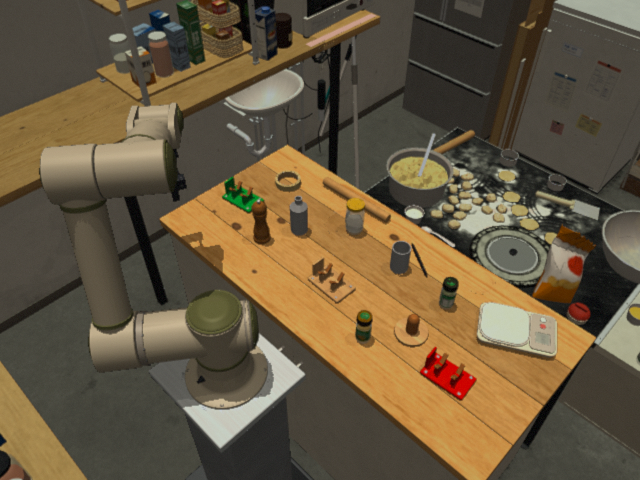

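View pics/top0.png

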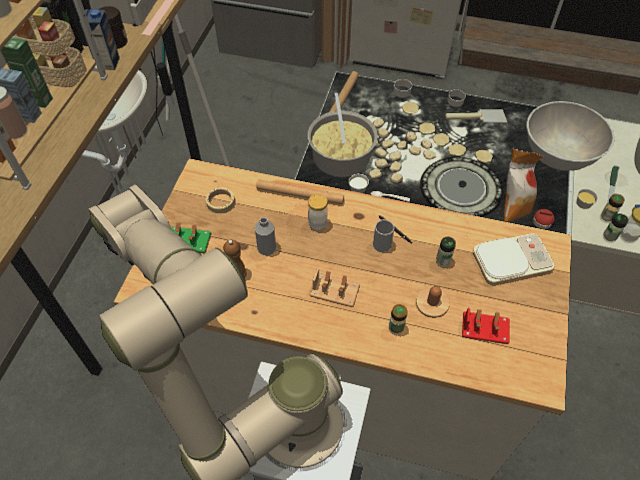

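Scene picture: the bottle is at (299,216) and the only other grey object is the cup at (400,257). The natural-wood cradle is at (331,280), with look-alikes green at (241,194) and red at (447,372), both to be left alone. The peg is at (412,328). Bystanders are the mill (261,222), flour jar (355,217) and spices (449,292) and (364,325). The steel bottle with the neck, the open cup and the unpainted cradle match the description. Next I measure them and make one check crop.

```bash
cat > m.py <<'E'
from h import *
from scipy.optimize import least_squares
S={n:dict(np.load(n+".npz")) for n in("scene","top")}
C={n:cloud(S[n]) for n in S}
seeds={"bottle":(299,216),"cup":(400,257),"mill":(261,225),"flour":(355,220),"spA":(449,292),"spB":(364,325),"peg":(412,326)}
R=dict(bottle=30,cup=30,mill=29,flour=32.5,spA=22.5,spB=22,peg=18)
Z=dict(bottle=(15,100),cup=(15,85),mill=(5,165),flour=(10,115),spA=(10,95),spB=(10,95),peg=(20,65))
for k,(u,v) in seeds.items():
    p0=np.nanmedian(C["scene"][v-3:v+4,u-3:u+4].reshape(-1,3),0)
    for n in C:
        P=C[n].reshape(-1,3);m=(np.hypot(*(P[:,:2]-p0[:2]).T)<60)&(P[:,2]>Z[k][0])&(P[:,2]<Z[k][1])
        Q=P[m]
        if len(Q)<20: print(k,n,len(Q));continue
        cam=S[n]["world_from_camera"][:2,3];d=p0[:2]-cam;d/=np.linalg.norm(d)
        f=least_squares(lambda c:np.hypot(*(Q[:,:2]-c).T)-R[k],p0[:2]+d*R[k],loss="soft_l1",f_scale=2)
        print(k,n,len(Q),f.x.round(1),"rms",np.median(abs(f.fun)).round(1),"ztop",np.nanmax(P[np.hypot(*(P[:,:2]-f.x).T)<R[k],2]).round(0))
p0=np.nanmedian(C["scene"][285:290,330:336].reshape(-1,3),0);print("cradle seed",p0)
for n in C:
    P=C[n].reshape(-1,3)
    pl=P[(np.hypot(*(P[:,:2]-p0[:2]).T)<110)&(P[:,2]>8)&(P[:,2]<16)]
    r=cv2.minAreaRect(pl[:,:2].astype(np.float32));print(n,len(pl),r)
    t=P[(np.hypot(*(P[:,:2]-p0[:2]).T)<110)&(P[:,2]>58)&(P[:,2]<70)]
    print("heel",len(t),t.mean(0).round(1),t.min(0).round(1),t.max(0).round(1))
    sd=P[(np.hypot(*(P[:,:2]-p0[:2]).T)<110)&(P[:,2]>49)&(P[:,2]<57)]
    np.save(n+"_pl.npy",pl);print("table z",np.nanmedian(P[(abs(P[:,2])<6),2]))
a=cv2.resize(S["scene"]["img"][240:320,280:380],None,fx=5,fy=5,interpolation=cv2.INTER_CUBIC)
b=cv2.resize(S["scene"]["img"][190:270,280:380],None,fx=3,fy=5)
cv2.imwrite("pics/c1.png",np.hstack([a,b])[...,::-1])
E
python3 m.py
```

```text
bottle scene 329 [528.4 263.1] rms 1.7 ztop 149.0
bottle top 308 [528.5 260.6] rms 1.4 ztop 153.0
cup scene 411 [634.2 -92.1] rms 1.8 ztop 100.0
cup top 400 [634.5 -93.7] rms 1.9 ztop 101.0
mill scene 616 [415.  327.7] rms 4.1 ztop 175.0
mill top 373 [422.3 322.4] rms 4.5 ztop 176.0
flour scene 434 [663.2 130.6] rms 2.0 ztop 129.0
flour top 430 [664.7 128. ] rms 2.2 ztop 127.0
spA scene 282 [ 619.9 -289.8] rms 1.5 ztop 114.0
spA top 249 [ 621.  -291.8] rms 1.5 ztop 114.0
spB scene 281 [ 348.3 -190.8] rms 1.1 ztop 112.0
spB top 236 [ 348.5 -193.4] rms 1.1 ztop 114.0
peg scene 120 [ 461.1 -280.2] rms 1.4 ztop 86.0
peg top 121 [ 461.7 -282.8] rms 1.1 ztop 88.0
cradle seed [409.36203795 -12.37052165  23.08459382]
scene 505 ((419.4037780761719, -13.234878540039062), (187.78663635253906, 189.53701782226562), 10.35783576965332)
heel 32 [429.   71.6  63. ] [402.1  45.   58.4] [452.9  79.5  67.7]
table z -0.8511625891794665
top 648 ((407.1655578613281, -1.9952316284179688), (218.45355224609375, 181.2645721435547), 10.31036376953125)
heel 38 [429.6  68.1  63.8] [402.9 -18.   58.2] [454.2  76.9  69.8]
table z -0.06361197523528972
```

View pics/c1.png

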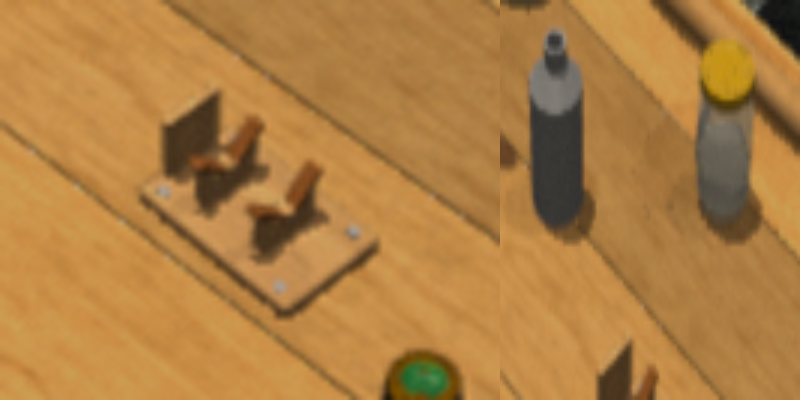

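```bash
cat > f.py <<'E'
from h import *
from scipy.optimize import least_squares
C={n:cloud(dict(np.load(n+".npz"))) for n in("scene","top")}
def box(p,lo,hi):
    c=(np.array(lo)+hi)/2;q=abs(p-c)-(np.array(hi)-lo)/2
    return np.linalg.norm(np.maximum(q,0),axis=1)+np.minimum(q.max(1),0)
def res(a,Q):
    c,s=np.cos(a[2]),np.sin(a[2]);d=Q[:,:2]-a[:2]
    p=np.c_[d[:,0]*c+d[:,1]*s,-d[:,0]*s+d[:,1]*c,Q[:,2]-a[3]]
    r=[box(p,[-8,-42,0],[127,42,12]),box(p,[-8,-23,12],[0,23,65])]
    for x in(28,80):
        r.append(box(p,[x-6,-15,12],[x+6,15,33]))
        for s in(1,-1):
            q=np.c_[p[:,0]-x,(p[:,1]*s+p[:,2]-32.6)/2**.5,(p[:,2]-32.6-p[:,1]*s)/2**.5]
            r.append(box(q,[-6,-5,-8.5],[6,33,0]))
    r=np.array(r);return r[np.argmin(abs(r),0),np.arange(len(Q))]
for n in C:
    P=C[n].reshape(-1,3);Q=P[(np.hypot(P[:,0]-415,P[:,1]-8)<95)&(P[:,2]>8)&(P[:,2]<75)]
    b=min((least_squares(res,[429,68,y0,0],args=(Q,),loss="soft_l1",f_scale=2) for y0 in(-1.5,-1.7,-1.9,-2.1)),key=lambda f:f.cost)
    print(n,len(Q),b.x.round(3),np.median(abs(b.fun)).round(2))
E
python3 f.py
```

```text
scene 919 [ 4.27393e+02  6.94710e+01 -1.61200e+00  5.30000e-02] 1.71
top 1037 [427.685  68.362  -1.623   1.098] 2.06
```

The crop confirms the plain wooden cradle (heel plate at upper left, open end towards −y) and the bottle next to the yellow-lidded jar. I'll start with a few moves in free space, which also let me fit the arm's geometry for planning.

Request:
{"method": "arm_command", "body": {"plan": [[[0, 0, -1, 0, 0, 0, 1], [0, 0, -1, 0.8, 0, 0, 1], [0, 0, -1, 0.8, 0, 0, 1], [0, 0, 0, 0.8, 0, 0, 1], [0, 0, 0, 0.8, 0, 0, 1], [0, 0, 0, 0, 0, 0, 1]]]}}

```text
time_s: 0.7
tcp_pos: [214.3, 482.5, 352.1]
tcp_rot: [0.205, 0.966, -0.157, -0.034]
contact_force: [0.7, 0.8, 0.5]
finger_gap: 88.1
grasp_force: 0.0
```

Request:
{"method": "arm_command", "body": {"plan": [[[0, 0, 0, 0, 0.8, 0.5, 1], [0, 0, 0, 0, 0.8, 0.5, 1], [0, 0, 0, 0, 0.8, 0.5, 1], [0, 0, 0, 0, 0.8, 0.5, 1], [0, 0, 0, 0, 0, 0, 1]]]}}

```text
time_s: 1.2
tcp_pos: [214.7, 481.4, 353.3]
tcp_rot: [0.323, 0.923, -0.123, -0.171]
contact_force: [-0.5, 0.5, 0.4]
finger_gap: 88.2
grasp_force: 0.0
```

```bash
python3 -c "
from rig import observe
o=observe();print(o['joint_pos'].round(4).tolist(),o['tcp_pos'].round(2).tolist(),o['tcp_rot'].round(5).tolist())"
```

```text
[0.8346, 0.4284, 1.1554, 0.2301, 1.9176, -0.023] [214.73, 481.37, 353.32] [0.32329, 0.92254, -0.1231, -0.17101]
```

```bash
cat > k.py <<'E'
import numpy as np
from scipy.spatial.transform import Rotation as R
from scipy.optimize import least_squares
D=[([0.929608,.313405,1.49833,-2.4e-5,1.330964,-.223385],[212.922,479.693,263.224],[.2073826,.9782598,-.0005072,-.000221]),
([0.8346,0.4284,1.1554,0.2301,1.9176,-0.023],[214.73,481.37,353.32],[0.32329,0.92254,-0.1231,-0.17101])]
E
python3 - <<'E'
from k import *
import itertools
for s4,s6,off in itertools.product((1,-1),(1,-1),(0,np.pi/2,np.pi,-np.pi/2)):
    e=[]
    for q,p,r in D:
        M=R.from_euler('z',q[0])*R.from_euler('y',q[1]+q[2])*R.from_euler('z',s4*q[3])*R.from_euler('y',q[4])*R.from_euler('z',s6*q[5]+off)
        e.append((M.inv()*R.from_quat(r)).magnitude())
    if max(e)<.5:print(s4,s6,off,e)
E
```

```text
1 1 1.5707963267948966 [4.5833086370475577e-07, 0.00011591950220810319]
1 -1 1.5707963267948966 [0.4467703053605025, 0.046068217522730104]
-1 1 1.5707963267948966 [4.839447659236566e-05, 0.46025058785924383]
-1 -1 1.5707963267948966 [0.4467817096970766, 0.4778162729422873]
```

```bash
cat >> k.py <<'E'
def chain(q,L):
    b,h,L1,L2,d6=L
    A=R.from_euler('z',q[0]);B=A*R.from_euler('y',q[1]);C=B*R.from_euler('y',q[2])
    M=C*R.from_euler('z',q[3])*R.from_euler('y',q[4])*R.from_euler('z',q[5]+np.pi/2)
    s=A.apply([0,b,h]);e=s+B.apply([0,0,L1]);w=e+C.apply([0,0,L2]);return s,e,w,w+M.apply([0,0,d6]),M
E
python3 - <<'E'
from k import *
f=least_squares(lambda L:np.concatenate([chain(q,L)[3]-np.array(p) for q,p,r in D]),[100,200,400,400,200],x_scale=100)
print(f.x,f.fun,np.linalg.svd(f.jac)[1])
E
```

```text
[118.05688267 144.07553706 441.1289489  388.93665565 206.49550351] [-0.39404428  2.40978076  1.19157657  0.37698421 -2.20087622 -1.19157657] [2.41098529 1.45738076 1.41814466 0.2207095  0.05783126]
```

```bash
cat >> k.py <<'E'
L0=[118.06,144.08,441.13,388.94,206.5]
lo=np.array([-2.94,-.97,.19,-1.23,.02,-2.88]);hi=np.array([2.94,2.17,2.56,4.37,3.11,2.88])
rng=np.random.default_rng(0)
def ik(p,M,q0=None,L=L0,n=12):
    best=None
    for i in range(n if q0 is None else 1):
        s=q0 if q0 is not None else np.r_[np.arctan2(p[1],p[0])+rng.normal()*.3,rng.uniform(.2,1.2),rng.uniform(.8,2),rng.uniform(-1,4),rng.uniform(.3,2.8),rng.uniform(-2.5,2.5)]
        def fn(q):
            c=chain(q,L);return np.r_[(c[3]-p)/100,(c[4]*M.inv()).as_rotvec()]
        f=least_squares(fn,np.clip(s,lo+.01,hi-.01),bounds=(lo,hi))
        if best is None or f.cost<best.cost-1e-9 : best=f
    return best.x,best.cost
def tool(psi,pitch,roll):  # pitch: below horizontal; roll 0 => tool x up (at pitch 0)
    z=np.array([np.cos(psi)*np.cos(pitch),np.sin(psi)*np.cos(pitch),-np.sin(pitch)])
    x=np.array([np.cos(psi)*np.sin(pitch),np.sin(psi)*np.sin(pitch),np.cos(pitch)])
    return R.from_matrix(np.c_[x,np.cross(z,x),z])*R.from_euler('z',roll)
E
python3 - <<'E'
from k import *
def t(name,g,psi,pitch,roll):
    M=tool(psi,pitch,roll);q,c=ik(np.array(g)-6*M.apply([0,0,1]),M)
    if c<1e-4:
        ch=chain(q,L0);print(name,round(psi,2),pitch,round(roll,2),q.round(2),"elbow",ch[1].round(),"wrist",ch[2].round())
P=np.pi
for psi in(.8,1.0,1.2,-.3):
  for r in(0,P): t("bottle",(528.5,262,65),psi,0,r)
for psi in(-1.2,-.8,-.4,0,.4,.8,1.2):
  for r in(0,P): t("cup",(634.5,-93,50),psi,0,r)
for psi in(-1.2,-.8,-.4,0,.4,.8,1.2):
  for r in(0,P): t("peg",(461.5,-281.5,57),psi,0,r)
for r in (0,P): t("cradle",(425,4,75),-1.617,P/2,r)
E
```

```text
bottle 0.8 0 0 [-0.02  0.81  2.18  2.31  1.47 -1.46] elbow [321. 111. 449.] wrist [380. 110.  65.]
bottle 0.8 0 3.14 [-0.02  0.81  2.18  2.31  1.47  1.68] elbow [321. 111. 449.] wrist [380. 110.  65.]
bottle 1.0 0 0 [-0.09  0.82  2.11  2.05  1.47 -1.38] elbow [331.  90. 445.] wrist [414.  83.  65.]
bottle 1.0 0 3.14 [-0.09  0.82  2.11  2.05  1.47  1.76] elbow [331.  90. 445.] wrist [414.  83.  65.]
bottle 1.2 0 0 [-0.12  0.84  2.01  1.81  1.5  -1.29] elbow [341.  77. 438.] wrist [451.  64.  65.]
bottle 1.2 0 3.14 [-0.12  0.84  2.01  1.81  1.5   1.85] elbow [341.  77. 438.] wrist [451.  64.  65.]
bottle -0.3 0 0 [ 0.52  0.85  2.    3.99  1.37 -1.79] elbow [227. 268. 437.] wrist [325. 325.  65.]
bottle -0.3 0 3.14 [0.52 0.85 2.   3.99 1.37 1.35] elbow [227. 268. 437.] wrist [325. 325.  65.]
cup -1.2 0 0 [-0.02  0.98  1.66  4.36  1.38 -2.04] elbow [369. 109. 390.] wrist [557. 105.  50.]
cup -1.2 0 3.14 [-0.02  0.98  1.66  4.36  1.38  1.1 ] elbow [369. 109. 390.] wrist [557. 105.  50.]
cup -0.8 0 0 [-0.12  0.9   1.9   3.85  1.31 -1.79] elbow [358.  75. 417.] wrist [486.  59.  50.]
cup -0
[... 1962 characters left out ...]
8 -1.31] elbow [ 230. -270.  432.] wrist [ 266. -364.   57.]
peg 0.4 0 3.14 [-1.21  0.86  2.02  1.54  1.58  1.83] elbow [ 230. -270.  432.] wrist [ 266. -364.   57.]
peg 0.8 0 0 [-1.17  0.93  1.76  1.21  1.74 -1.15] elbow [ 247. -279.  408.] wrist [ 313. -434.   57.]
peg 0.8 0 3.14 [-1.17  0.93  1.76  1.21  1.74  1.99] elbow [ 247. -279.  408.] wrist [ 313. -434.   57.]
peg 1.2 0 0 [-1.09  1.02  1.5   0.95  1.96 -1.08] elbow [ 279. -279.  373.] wrist [ 384. -480.   57.]
peg 1.2 0 3.14 [-1.09  1.02  1.5   0.95  1.96  2.07] elbow [ 279. -279.  373.] wrist [ 384. -480.   57.]
cradle -1.62 1.5707963267948966 3.14 [-0.27  0.31  2.05 -0.    0.78 -0.23] elbow [162.  77. 564.] wrist [425.   4. 288.]
```

```bash
python3 - <<'E'
from h import *
for n in("scene","top"):
    c=dict(np.load(n+".npz"));P=cloud(c);hsv=cv2.cvtColor(c["img"],cv2.COLOR_RGB2HSV)
    m=((hsv[...,0]<5)|(hsv[...,0]>176))&(hsv[...,1]>200)&(hsv[...,2]>60)&(P[...,0]<520)&(P[...,1]>-600)
    Q=P[m]
    for a,b in((5,18),(30,57),(58,75)):
        s=Q[(Q[:,2]>a)&(Q[:,2]<b)];print(n,a,len(s),np.percentile(s,[2,98],0).round(0).tolist())
    s=Q[(Q[:,2]>5)&(Q[:,2]<16)];print(cv2.boxPoints(cv2.minAreaRect(s[:,:2].astype(np.float32))).round(0).tolist())
E
```

```text
scene 5 885 [[373.0, -509.0, 6.0], [453.0, -387.0, 17.0]]
scene 30 80 [[388.0, -475.0, 30.0], [432.0, -385.0, 56.0]]
scene 58 31 [[387.0, -389.0, 58.0], [426.0, -380.0, 67.0]]
[[366.0, -384.0], [378.0, -514.0], [462.0, -506.0], [450.0, -376.0]]
top 5 306 [[370.0, -510.0, 5.0], [454.0, -379.0, 17.0]]
top 30 22 [[387.0, -472.0, 33.0], [420.0, -381.0, 55.0]]
top 58 16 [[388.0, -389.0, 58.0], [430.0, -381.0, 72.0]]
[[366.0, -383.0], [377.0, -515.0], [462.0, -507.0], [451.0, -376.0]]
```

```bash
python3 - <<'E'
from k import *
def t(name,g,psi,pitch,roll):
    M=tool(psi,pitch,roll);q,c=ik(np.array(g)-6*M.apply([0,0,1]),M,n=25)
    ch=chain(q,L0);print(name,round(psi,2),pitch,round(roll,2),"%.1e"%c,q.round(2),"elbow",ch[1].round(),"wrist",ch[2].round())
P=np.pi
for psi in(-1.5,-1.6,-1.7,-1.8,-1.9):
  for pitch in(0,.1,.2): t("peg",(461.5,-281.5,60),psi,pitch,P)
for psi in(-1.7,-1.8): t("pegup",(461.5,-281.5,160),psi,0.1,P)
for psi in(.5,): t("pegdrop",(461.5,-281.5,110),psi,0.0,P)
E
```

```text
peg -1.5 0 3.14 3.5e-30 [-0.42  0.85  2.02  4.24  1.44  1.33] elbow [351. -27. 435.] wrist [446. -70.  60.]
peg -1.5 0.1 3.14 7.1e-25 [-0.42  0.8   2.03  4.27  1.33  1.29] elbow [337. -22. 451.] wrist [447. -71.  81.]
peg -1.5 0.2 3.14 1.0e-28 [-0.43  0.75  2.03  4.31  1.21  1.24] elbow [323. -17. 467.] wrist [447. -74. 102.]
peg -1.6 0 3.14 5.7e-24 [-0.4   0.87  1.96  4.36  1.46  1.27] elbow [356. -22. 429.] wrist [468. -69.  60.]
peg -1.6 0.1 3.14 1.9e-04 [-0.4   0.82  1.98  4.37  1.35  1.25] elbow [342. -18. 446.] wrist [464. -70.  80.]
peg -1.6 0.2 3.14 1.2e-03 [-0.42  0.77  2.    4.37  1.24  1.22] elbow [328. -16. 461.] wrist [458. -73.  99.]
peg -1.7 0 3.14 3.7e-03 [-0.4   0.88  1.94  4.37  1.49  1.27] elbow [360. -24. 425.] wrist [471. -71.  55.]
peg -1.7 0.1 3.14 6.5e-03 [-0.41  0.83  1.97  4.37  1.38  1.26] elbow [346. -20. 441.] wrist [466. -71.  74.]
peg -1.7 0.2 3.14 1.0e-02 [-0.42  0.78  1.99  4.37  1.27  1.25] elbow [332. -18. 457.] wrist [459. -74.  93.]
peg -1.8 0 3.14 1.6e-02 [-0.4   0.9   1.93  4.37  1.52  1.27] elbow [363. -26. 420.] wrist [473. -73.  49.]
peg -1.8
[... 185 characters left out ...]
2.] wrist [461. -74.  88.]
peg -1.9 0 3.14 3.8e-02 [-0.4   0.91  1.92  4.37  1.55  1.27] elbow [367. -28. 414.] wrist [476. -75.  44.]
peg -1.9 0.1 3.14 4.6e-02 [-0.41  0.86  1.95  4.37  1.44  1.28] elbow [354. -24. 432.] wrist [469. -74.  64.]
peg -1.9 0.2 3.14 3.5e-02 [-0.39  0.83  1.65 -1.23  1.38  0.84] elbow [346. -16. 442.] wrist [ 566. -108.  135.]
pegup -1.7 0.1 3.14 1.1e-02 [-0.41  0.62  2.    4.37  1.34  1.09] elbow [282.   7. 504.] wrist [461. -71. 167.]
pegup -1.8 0.1 3.14 2.8e-02 [-0.41  0.64  1.98  4.37  1.39  1.1 ] elbow [289.   4. 498.] wrist [465. -73. 159.]
pegdrop 0.5 0.0 3.14 7.1e-30 [-1.2   0.75  1.98  1.45  1.62  1.98] elbow [ 219. -238.  466.] wrist [ 275. -383.  110.]
```

```bash
cat >> k.py <<'E'
import json
def pose(g,psi,pitch,roll,back=0):
    M=tool(psi,pitch,roll);return np.array(g,float)-(6+back)*M.apply([0,0,1]),M
def rows(poses,p,M,grip=1,dec=2):
    "rows through poses [(p,M)], from commanded p,M; simulates the rounding"
    out=[]
    for pt,Mt in poses:
        d=M.inv().apply(pt-p)/30;w=(M.inv()*Mt).as_rotvec()/.1
        n=max(1,int(np.ceil(max(abs(d).max()/.99,abs(w).max()/.99,np.linalg.norm(w)/1.4)-1e-9)))
        for i in range(n):
            f=1/(n-i);d=M.inv().apply(pt-p)/30*f;w=(M.inv()*Mt).as_rotvec()/.1*f
            r=np.round(np.r_[d,w],dec);out.append([*r.tolist(),grip])
            p=p+M.apply(r[:3]*30);M=M*R.from_rotvec(r[3:]*.1)
    return out,p,M
def joints(q0,q1,n):
    r=[]
    for s in np.linspace(0,1,n+1)[1:]:
        c=chain(q0+(q1-q0)*s,L0);r.append((c[3],c[4]))
    return r
def show(out):
    for i in range(0,len(out),8):print(json.dumps(out[i:i+8]).replace('-0.0,','0,').replace('0.0,','0,'))
E
python3 - <<'E'
from k import *
from rig import observe
o=observe();q0=o['joint_pos'];p0,M0=o['tcp_pos'],R.from_quat(o['tcp_rot'])
pt,Mt=pose((634.5,-93,200),.1,.05,0)
q1,c=ik(pt,Mt,q0=np.array([-.45,.6,2.,2.5,1.4,-1.5]));print(c,q1.round(2))
J=joints(q0,q1,24);off=p0-chain(q0,L0)[3];J=[(p+off,M) for p,M in J]
for p,M in J[::4]:print(p.round(0),M.apply([0,0,1]).round(2))
J.append((pt,Mt));out,_,_=rows(J,p0,M0);print(len(out));show(out)
E
```

```text
5.998110377491293e-23 [-0.54  0.49  2.07  2.39  1.06 -1.18]
[229. 481. 342.] [-0.46 -0.03 -0.89]
[298. 473. 314.] [-0.6   0.36 -0.71]
[391. 444. 305.] [-0.47  0.75 -0.46]
[501. 370. 299.] [-0.08  0.98 -0.2 ]
[599. 237. 283.] [ 0.44  0.9  -0.02]
[646.  55. 245.] [0.86 0.51 0.02]
46
[[-0.23, 0.19, 0.07, -0.09, 0.54, -0.08, 1], [-0.23, 0.19, 0.06, -0.08, 0.54, -0.08, 1], [-0.24, 0.18, 0.02, -0.15, 0.54, -0.05, 1], [-0.24, 0.18, 0.01, -0.14, 0.53, -0.05, 1], [-0.25, 0.17, -0.03, -0.2, 0.53, -0.03, 1], [-0.25, 0.17, -0.05, -0.2, 0.54, -0.04, 1], [-0.25, 0.17, -0.09, -0.26, 0.52, -0.01, 1], [-0.24, 0.17, -0.09, -0.25, 0.51, -0.01, 1]]
[[-0.25, 0.17, -0.14, -0.31, 0.5, 0, 1], [-0.25, 0.18, -0.15, -0.31, 0.51, 0, 1], [-0.49, 0.35, -0.38, -0.73, 0.96, 0.04, 1], [-0.49, 0.38, -0.48, -0.83, 0.9, 0.06, 1], [-0.46, 0.41, -0.57, -0.92, 0.84, 0.09, 1], [-0.23, 0.23, -0.33, -0.5, 0.39, 0.05, 1], [-0.21, 0.24, -0.33, -0.5, 0.39, 0.05, 1], [-0.21, 0.26, -0.37, -0.54, 0.35, 0.05, 1]]
[[-0.2, 0.27, -0.37, -0.55, 0.35, 0.06, 1], [-0.21, 0.29, -0.4, -0.58, 0.31, 0.06, 1], [-0.2, 0.31, -0.39, -0.57, 0.32, 
[... 474 characters left out ...]
, 0.07, 1], [-0.19, 0.55, -0.46, -0.7, 0.07, 0.08, 1], [-0.2, 0.56, -0.49, -0.72, 0.04, 0.07, 1]]
[[-0.2, 0.59, -0.45, -0.72, 0.04, 0.08, 1], [-0.21, 0.6, -0.48, -0.73, 0, 0.08, 1], [-0.21, 0.63, -0.44, -0.72, 0.01, 0.07, 1], [-0.22, 0.63, -0.47, -0.73, -0.03, 0.08, 1], [-0.22, 0.66, -0.42, -0.73, -0.04, 0.08, 1], [-0.24, 0.66, -0.45, -0.73, -0.07, 0.09, 1], [-0.23, 0.7, -0.4, -0.73, -0.06, 0.08, 1], [-0.25, 0.69, -0.43, -0.73, -0.1, 0.09, 1]]
[[-0.25, 0.71, -0.37, -0.73, -0.11, 0.1, 1], [-0.27, 0.71, -0.4, -0.72, -0.13, 0.1, 1], [-0.27, 0.74, -0.35, -0.72, -0.13, 0.09, 1], [-0.28, 0.73, -0.38, -0.72, -0.16, 0.11, 1], [-0.29, 0.75, -0.31, -0.71, -0.17, 0.11, 1], [-0.04, 0.08, 0, 0, 0, 0, 1]]
```

Request:
{"method": "arm_command", "body": {"plan": [[[-0.23, 0.19, 0.07, -0.09, 0.54, -0.08, 1], [-0.23, 0.19, 0.06, -0.08, 0.54, -0.08, 1], [-0.24, 0.18, 0.02, -0.15, 0.54, -0.05, 1], [-0.24, 0.18, 0.01, -0.14, 0.53, -0.05, 1], [-0.25, 0.17, -0.03, -0.2, 0.53, -0.03, 1], [-0.25, 0.17, -0.05, -0.2, 0.54, -0.04, 1], [-0.25, 0.17, -0.09, -0.26, 0.52, -0.01, 1], [-0.24, 0.17, -0.09, -0.25, 0.51, -0.01, 1]]]}}

```text
time_s: 2.0
tcp_pos: [278.1, 477.5, 319.3]
tcp_rot: [0.338, 0.877, 0.012, -0.341]
contact_force: [-0.0, 0.2, -0.1]
finger_gap: 88.2
grasp_force: 0.0
```

Request:
{"method": "arm_command", "body": {"plan": [[[-0.25, 0.17, -0.14, -0.31, 0.5, 0, 1], [-0.25, 0.18, -0.15, -0.31, 0.51, 0, 1], [-0.49, 0.35, -0.38, -0.73, 0.96, 0.04, 1], [-0.49, 0.38, -0.48, -0.83, 0.9, 0.06, 1], [-0.46, 0.41, -0.57, -0.92, 0.84, 0.09, 1], [-0.23, 0.23, -0.33, -0.5, 0.39, 0.05, 1], [-0.21, 0.24, -0.33, -0.5, 0.39, 0.05, 1], [-0.21, 0.26, -0.37, -0.54, 0.35, 0.05, 1]]]}}

```text
time_s: 2.8
tcp_pos: [403.5, 438.8, 304.1]
tcp_rot: [0.416, 0.736, 0.281, -0.454]
contact_force: [0.0, -0.3, 0.3]
finger_gap: 88.3
grasp_force: 0.0
```

Request:
{"method": "arm_command", "body": {"plan": [[[-0.2, 0.27, -0.37, -0.55, 0.35, 0.06, 1], [-0.21, 0.29, -0.4, -0.58, 0.31, 0.06, 1], [-0.2, 0.31, -0.39, -0.57, 0.32, 0.06, 1], [-0.2, 0.32, -0.44, -0.61, 0.27, 0.06, 1], [-0.18, 0.34, -0.42, -0.61, 0.28, 0.07, 1], [-0.2, 0.36, -0.46, -0.64, 0.23, 0.06, 1], [-0.18, 0.39, -0.43, -0.64, 0.24, 0.07, 1], [-0.19, 0.4, -0.48, -0.66, 0.19, 0.07, 1]]]}}

```text
time_s: 3.6
tcp_pos: [514.2, 357.9, 298.4]
tcp_rot: [0.502, 0.581, 0.479, -0.426]
contact_force: [0.3, -0.2, -0.1]
finger_gap: 88.4
grasp_force: 0.0
```

Request:
{"method": "arm_command", "body": {"plan": [[[-0.18, 0.42, -0.45, -0.66, 0.2, 0.07, 1], [-0.19, 0.44, -0.49, -0.68, 0.16, 0.07, 1], [-0.18, 0.47, -0.46, -0.68, 0.15, 0.06, 1], [-0.19, 0.48, -0.5, -0.7, 0.12, 0.07, 1], [-0.18, 0.52, -0.46, -0.7, 0.11, 0.07, 1], [-0.2, 0.52, -0.5, -0.71, 0.08, 0.07, 1], [-0.19, 0.55, -0.46, -0.7, 0.07, 0.08, 1], [-0.2, 0.56, -0.49, -0.72, 0.04, 0.07, 1]]]}}

```text
time_s: 4.4
tcp_pos: [608.6, 217.6, 280.1]
tcp_rot: [0.595, 0.392, 0.628, -0.313]
contact_force: [0.1, 0.5, 0.2]
finger_gap: 88.0
grasp_force: 0.0
```

Request:
{"method": "arm_command", "body": {"plan": [[[-0.2, 0.59, -0.45, -0.72, 0.04, 0.08, 1], [-0.21, 0.6, -0.48, -0.73, 0, 0.08, 1], [-0.21, 0.63, -0.44, -0.72, 0.01, 0.07, 1], [-0.22, 0.63, -0.47, -0.73, -0.03, 0.08, 1], [-0.22, 0.66, -0.42, -0.73, -0.04, 0.08, 1], [-0.24, 0.66, -0.45, -0.73, -0.07, 0.09, 1], [-0.23, 0.7, -0.4, -0.73, -0.06, 0.08, 1], [-0.25, 0.69, -0.43, -0.73, -0.1, 0.09, 1]]]}}

```text
time_s: 5.2
tcp_pos: [646.6, 32.0, 239.4]
tcp_rot: [0.681, 0.178, 0.695, -0.146]
contact_force: [0.4, -0.5, 1.0]
finger_gap: 88.3
grasp_force: 0.0
```

Request:
{"method": "arm_command", "body": {"plan": [[[-0.25, 0.71, -0.37, -0.73, -0.11, 0.1, 1], [-0.27, 0.71, -0.4, -0.72, -0.13, 0.1, 1], [-0.27, 0.74, -0.35, -0.72, -0.13, 0.09, 1], [-0.28, 0.73, -0.38, -0.72, -0.16, 0.11, 1], [-0.29, 0.75, -0.31, -0.71, -0.17, 0.11, 1], [-0.04, 0.08, 0, 0, 0, 0, 1], [0, 0, 0, 0, 0, 0, 1]]]}}

```text
time_s: 5.9
tcp_pos: [629.8, -91.1, 201.3]
tcp_rot: [0.724, 0.039, 0.688, -0.036]
contact_force: [0.3, -1.4, 0.2]
finger_gap: 87.8
grasp_force: 0.0
```

```bash
python3 - <<'E'
from h import *
from k import *
o=observe();print(o['joint_pos'].round(4).tolist(),o['tcp_pos'].round(2).tolist(),o['tcp_rot'].round(5).tolist())
p,M=o['tcp_pos'],R.from_quat(o['tcp_rot'])
pt,Mt=pose((634.5,-93,200),.1,.05,0);print(pt,(M.inv()*Mt).as_rotvec())
c=camera("top");c2=camera("scene");cv2.imwrite("pics/t1.png",np.hstack([c["img"][120:400,200:600],c2["img"][170:450,240:640]])[...,::-1])
# extents of gripper & wrist in tool frame
for cc in(c,c2):
    Q=M.inv().apply(cloud(cc).reshape(-1,3)-p);
    for a in range(-300,40,20):
        s=Q[(Q[:,2]>a)&(Q[:,2]<a+20)&(abs(Q[:,0])<110)&(abs(Q[:,1])<130)]
        if len(s)>5:print(a,len(s),s[:,:2].min(0).round(),s[:,:2].max(0).round())
E
```

```text
[-0.5515, 0.5637, 2.0308, 2.3868, 1.0992, -1.2084] [629.78, -91.13, 201.29] [0.72364, 0.03934, 0.68813, -0.03565]
[628.53743599 -93.59825191 200.29987502] [-0.00606665  0.00041311  0.00284935]
-300 172 [-110.  -94.] [106.  89.]
-280 327 [-110.  -54.] [109.  86.]
-260 146 [-45. -31.] [109.  71.]
-240 110 [-19.  24.] [110.  72.]
-220 63 [10. 30.] [95. 71.]
-200 19 [22. 39.] [65. 59.]
-180 20 [36. -7.] [48. 26.]
-160 57 [  8. -11.] [42. 33.]
-140 110 [ -2. -18.] [42. 39.]
-120 39 [ 19. -14.] [33. 17.]
-100 255 [-32. -14.] [41. 95.]
-80 247 [-38. -14.] [40. 95.]
-60 166 [-28. -36.] [42. 85.]
-40 17 [ -0. -53.] [28. 61.]
-20 57 [-10. -59.] [18. 60.]
0 55 [-108.  -56.] [16. 59.]
20 12 [  5. -51.] [11. 55.]
-300 248 [-110.  -75.] [110.  90.]
-280 497 [-110.  -58.] [109.  86.]
-260 314 [-51. -48.] [110.  69.]
-240 231 [-22.  19.] [109.  73.]
-220 156 [-21.  24.] [101.  71.]
-200 61 [-17.  38.] [62. 68.]
-180 31 [ 9. -6.] [42. 58.]
-160 84 [-12. -25.] [42. 35.]
-140 165 [-15. -41.] [41. 36.]
-120 53 [ -1. -42.] [34. 18.]
-100 495 [-35. -94.] [39. 95.]
-80 377 [-38. -95.] [40. 94.]
-60 238 [-33. -87.] [39. 88.]
-40 28 [-104.  -89.] [27. 85.]
-20 79 [-110.  -60.] [15. 60.]
0 76 [-12. -60.] [14. 58.]
20 13 [-110.  -53.] [11. 55.]
```

View pics/t1.png

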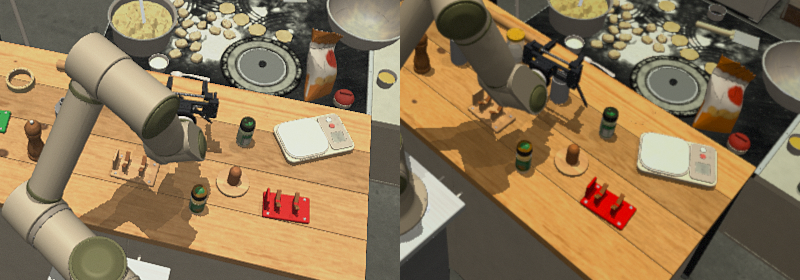

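```bash
cat > go.py <<'E'
from k import *
from rig import observe
def cur():
    o=observe();return o['tcp_pos'],R.from_quat(o['tcp_rot'])
def go(poses,grip=1,dec=2):
    p,M=cur();out,pe,Me=rows(poses,p,M,grip,dec);print(len(out),"from",p.round(1),"end",pe.round(1));show(out)
E
python3 - <<'E'
from go import *
go([pose((634.4,-92.9,190),.1,.1,0,3),pose((634.4,-92.9,52),.1,.1,0,3)])
E
```

```text
6 from [629.9 -90.9 201.5] end [625.5 -93.7  52.8]
[[-0.36, 0.08, -0.14, -0.06, -0.5, 0.03, 1], [-0.92, 0, 0.09, 0, 0, 0, 1], [-0.91, 0, 0.09, 0, 0, 0, 1], [-0.92, 0, 0.09, 0, 0, 0, 1], [-0.91, 0, 0.1, 0, 0, 0, 1], [-0.92, 0, 0.09, 0, 0, 0, 1]]
```

Request:
{"method": "arm_command", "body": {"plan": [[[-0.36, 0.08, -0.14, -0.06, -0.5, 0.03, 1], [-0.92, 0, 0.09, 0, 0, 0, 1], [-0.91, 0, 0.09, 0, 0, 0, 1], [0, 0, 0, 0, 0, 0, 1], [0, 0, 0, 0, 0, 0, 1]]]}}

```text
time_s: 6.5
tcp_pos: [625.3, -94.2, 135.9]
tcp_rot: [0.741, 0.036, 0.67, -0.034]
contact_force: [0.2, 0.4, 0.9]
finger_gap: 88.1
grasp_force: 0.0
```

Request:
{"method": "arm_command", "body": {"plan": [[[-0.92, 0, 0.09, 0, 0, 0, 1], [-0.91, 0, 0.1, 0, 0, 0, 1], [-0.92, 0, 0.09, 0, 0, 0, 1], [0, 0, 0, 0, 0, 0, 1], [0, 0, 0, 0, 0, 0, 1]]]}}

```text
time_s: 7.0
tcp_pos: [625.6, -94.5, 54.1]
tcp_rot: [0.74, 0.036, 0.671, -0.033]
contact_force: [0.5, 0.5, -0.2]
finger_gap: 88.0
grasp_force: 0.0
```

```bash
python3 - <<'E'
from go import *
p,M=cur();t=pose((634.4,-92.9,52),.1,.1,0,3);print(p,t[0],(M.inv()*t[1]).as_rotvec())
from h import *
o=observe();print(o['contact_force'],o['joint_pos'].round(2))
c=camera("scene");i=c["img"][200:320,320:480];cv2.imwrite("pics/s2.png",cv2.resize(i,None,fx=4,fy=4)[...,::-1])
E
```

```text
[625.61279804 -94.51710432  54.10492345] [625.4897004  -93.79401199  52.89850075] [ 0.00194892 -0.00143535 -0.00106989]
[ 0.47893053  0.45725838 -0.23706831] [-0.56  0.91  1.99  2.45  1.28 -1.41]
```

View pics/s2.png

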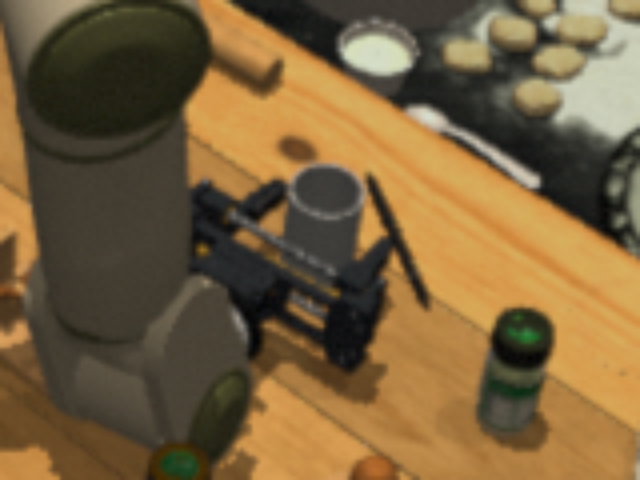

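Request:
{"method": "arm_command", "body": {"plan": [[[0, 0, 0, 0, 0, 0, 0.3], [0, 0, 0, 0, 0, 0, 0.3], [0, 0, 0, 0, 0, 0, 0.3], [0, 0, 0, 0, 0, 0, 0.3], [0, 0, 0, 0, 0, 0, 0.3], [0, 0, 0, 0, 0, 0, 0.3]]], "force": 25}}

```text
time_s: 7.65
tcp_pos: [625.3, -94.5, 53.1]
tcp_rot: [0.74, 0.036, 0.671, -0.033]
contact_force: [-1.4, 1.5, 4.8]
finger_gap: 59.5
grasp_force: 25.0
```

Request:
{"method": "arm_command", "body": {"plan": [[[0.3, 0, -0.03, 0, 0, 0, 0.3], [0.9, 0, -0.09, 0, 0, 0, 0.3], [0.9, 0, -0.09, 0, 0, 0, 0.3], [0.9, 0, -0.09, 0, 0, 0, 0.3], [0.9, 0, -0.09, 0, 0, 0, 0.3], [0.9, 0, -0.09, 0, 0, 0, 0.3], [0.9, 0, -0.09, 0, 0, 0, 0.3], [0, 0, 0, 0, 0, 0, 0.3]]]}}

```text
time_s: 8.45
tcp_pos: [625.4, -95.0, 227.8]
tcp_rot: [0.739, 0.036, 0.671, -0.032]
contact_force: [-0.1, 0.0, -1.4]
finger_gap: 59.9
grasp_force: 25.0
```

```bash
python3 - <<'E'
from go import *
o=observe();q0=o['joint_pos'];p0,M0=cur();print(p0,o['finger_gap'],o['grasp_force'],o['contact_force'])
pt,Mt=pose((461.5,-281.5,190),.5,.05,np.pi,3)
q1,c=ik(pt,Mt,q0=np.array([-1.1,.7,2.,1.5,1.5,1.9]));print(c,q1.round(2))
off=p0-chain(q0,L0)[3];J=[(p+off,M) for p,M in joints(q0,q1,35)]
for p,M in J[::6]:print(p.round(0),(p-200*M.apply([0,0,1])).round(0))
J.append((pt,Mt));out,pe,_=rows(J,p0,M0,.3);print(len(out),pe,pt);show(out)
E
```

```text
[625.40505984 -94.99437783 227.75890673] 59.88700328261082 25.017363511942676 [-0.11322091  0.03621744 -1.36036565]
8.32108496425321e-19 [-1.21  0.56  1.97  1.43  1.61  2.18]
[ 623. -101.  228.] [ 425. -122.  246.]
[ 608. -139.  230.] [ 411. -171.  243.]
[ 585. -173.  229.] [ 390. -218.  239.]
[ 555. -204.  226.] [ 365. -263.  235.]
[ 519. -232.  222.] [ 333. -305.  231.]
[ 477. -257.  217.] [ 297. -344.  227.]
36 [ 453.5952406  -285.79772465  190.50865101] [ 453.61162769 -285.80943743  190.44981252]
[[0.01, 0.21, -0.09, 0.09, 0.05, 0.83, 0.3], [0.02, 0.2, -0.09, 0.1, 0.05, 0.83, 0.3], [0.04, 0.2, -0.1, 0.1, 0.03, 0.83, 0.3], [0.05, 0.19, -0.11, 0.1, 0.01, 0.83, 0.3], [0.06, 0.18, -0.12, 0.11, 0.01, 0.84, 0.3], [0.08, 0.17, -0.13, 0.11, -0.01, 0.85, 0.3], [0.08, 0.16, -0.13, 0.1, -0.02, 0.84, 0.3], [0.09, 0.16, -0.14, 0.11, -0.04, 0.85, 0.3]]
[[0.1, 0.14, -0.15, 0.1, -0.05, 0.85, 0.3], [0.1, 0.13, -0.15, 0.09, -0.06, 0.86, 0.3], [0.11, 0.11, -0.17, 0.09, -0.07, 0.86, 0.3], [0.12, 0.11, -0.17, 0.07, -0.08, 0.86, 0.3], [0.12, 0.09, -0.17, 0.07, -0.09, 0.87, 0.3], [0.11, 0.09, -0.19, 0.
[... 292 characters left out ...]
09, 0.02, -0.23, -0.02, -0.12, 0.9, 0.3], [0.1, 0.01, -0.24, -0.04, -0.12, 0.91, 0.3], [0.08, 0.01, -0.24, -0.05, -0.11, 0.91, 0.3], [0.08, 0, -0.25, -0.06, -0.11, 0.92, 0.3]]
[[0.07, 0, -0.25, -0.07, -0.1, 0.92, 0.3], [0.07, 0, -0.25, -0.08, -0.1, 0.92, 0.3], [0.06, 0, -0.27, -0.09, -0.09, 0.93, 0.3], [0.06, 0, -0.26, -0.1, -0.07, 0.94, 0.3], [0.04, 0.01, -0.27, -0.11, -0.07, 0.94, 0.3], [0.05, 0, -0.28, -0.11, -0.06, 0.94, 0.3], [0.04, 0.01, -0.27, -0.12, -0.05, 0.95, 0.3], [0.04, 0.01, -0.29, -0.12, -0.04, 0.95, 0.3]]
[[0.03, 0.02, -0.28, -0.12, -0.03, 0.96, 0.3], [0.04, 0.02, -0.29, -0.13, -0.01, 0.96, 0.3], [0.04, 0.03, -0.29, -0.12, -0.01, 0.97, 0.3], [0.78, -0.55, 0.04, 0, 0, 0, 0.3]]
```

Request:
{"method": "arm_command", "body": {"plan": [[[0.01, 0.21, -0.09, 0.09, 0.05, 0.83, 0.3], [0.02, 0.2, -0.09, 0.1, 0.05, 0.83, 0.3], [0.04, 0.2, -0.1, 0.1, 0.03, 0.83, 0.3], [0.05, 0.19, -0.11, 0.1, 0.01, 0.83, 0.3], [0.06, 0.18, -0.12, 0.11, 0.01, 0.84, 0.3], [0.08, 0.17, -0.13, 0.11, -0.01, 0.85, 0.3], [0.08, 0.16, -0.13, 0.1, -0.02, 0.84, 0.3], [0.09, 0.16, -0.14, 0.11, -0.04, 0.85, 0.3]]]}}

```text
time_s: 9.25
tcp_pos: [603.8, -144.7, 224.9]
tcp_rot: [0.707, -0.183, 0.621, -0.284]
contact_force: [1.0, -0.4, -1.3]
finger_gap: 59.9
grasp_force: 25.0
```

Request:
{"method": "arm_command", "body": {"plan": [[[0.1, 0.14, -0.15, 0.1, -0.05, 0.85, 0.3], [0.1, 0.13, -0.15, 0.09, -0.06, 0.86, 0.3], [0.11, 0.11, -0.17, 0.09, -0.07, 0.86, 0.3], [0.12, 0.11, -0.17, 0.07, -0.08, 0.86, 0.3], [0.12, 0.09, -0.17, 0.07, -0.09, 0.87, 0.3], [0.11, 0.09, -0.19, 0.06, -0.1, 0.88, 0.3], [0.12, 0.07, -0.19, 0.05, -0.11, 0.87, 0.3], [0.12, 0.06, -0.2, 0.04, -0.11, 0.88, 0.3]]]}}

```text
time_s: 10.05
tcp_pos: [570.5, -189.1, 222.9]
tcp_rot: [0.615, -0.384, 0.469, -0.505]
contact_force: [-0.3, 0.2, -1.0]
finger_gap: 60.0
grasp_force: 25.0
```

Request:
{"method": "arm_command", "body": {"plan": [[[0.11, 0.05, -0.21, 0.03, -0.11, 0.89, 0.3], [0.11, 0.04, -0.21, 0.01, -0.12, 0.89, 0.3], [0.11, 0.03, -0.22, 0, -0.12, 0.89, 0.3], [0.11, 0.02, -0.22, -0.02, -0.12, 0.9, 0.3], [0.09, 0.02, -0.23, -0.02, -0.12, 0.9, 0.3], [0.1, 0.01, -0.24, -0.04, -0.12, 0.91, 0.3], [0.08, 0.01, -0.24, -0.05, -0.11, 0.91, 0.3], [0.08, 0, -0.25, -0.06, -0.11, 0.92, 0.3]]]}}

```text
time_s: 10.85
tcp_pos: [525.1, -227.8, 218.1]
tcp_rot: [-0.465, 0.555, -0.228, 0.651]
contact_force: [0.4, -0.8, -1.5]
finger_gap: 59.8
grasp_force: 25.0
```

Request:
{"method": "arm_command", "body": {"plan": [[[0.07, 0, -0.25, -0.07, -0.1, 0.92, 0.3], [0.07, 0, -0.25, -0.08, -0.1, 0.92, 0.3], [0.06, 0, -0.27, -0.09, -0.09, 0.93, 0.3], [0.06, 0, -0.26, -0.1, -0.07, 0.94, 0.3], [0.04, 0.01, -0.27, -0.11, -0.07, 0.94, 0.3], [0.05, 0, -0.28, -0.11, -0.06, 0.94, 0.3], [0.04, 0.01, -0.27, -0.12, -0.05, 0.95, 0.3], [0.04, 0.01, -0.29, -0.12, -0.04, 0.95, 0.3]]]}}

```text
time_s: 11.65
tcp_pos: [468.8, -260.6, 211.9]
tcp_rot: [-0.263, 0.676, 0.063, 0.686]
contact_force: [-0.4, 0.7, -1.7]
finger_gap: 60.0
grasp_force: 25.0
```

Request:
{"method": "arm_command", "body": {"plan": [[[0.03, 0.02, -0.28, -0.12, -0.03, 0.96, 0.3], [0.04, 0.02, -0.29, -0.13, -0.01, 0.96, 0.3], [0.04, 0.03, -0.29, -0.12, -0.01, 0.97, 0.3], [0.78, -0.55, 0.04, 0, 0, 0, 0.3], [0, 0, 0, 0, 0, 0, 0.3], [0, 0, 0, 0, 0, 0, 0.3]]]}}

```text
time_s: 12.25
tcp_pos: [453.2, -285.1, 186.7]
tcp_rot: [-0.177, 0.703, 0.173, 0.667]
contact_force: [-0.1, -0.1, -1.4]
finger_gap: 59.5
grasp_force: 25.0
```

```bash
python3 - <<'E'
from go import *
from h import *
p,M=cur();t=pose((461.5,-281.5,190),.5,.05,np.pi,3);print(p.round(1),t[0].round(1),(M.inv()*t[1]).as_rotvec().round(3),observe()['finger_gap'])
# measure the held cup: cloud points in tool frame ahead of the body
for n in("scene","top"):
    c=camera(n);np.savez(n+"_h.npz",**c);P=cloud(c).reshape(-1,3);T=M.inv().apply(P-p)
    Q=P[(abs(T[:,0])<70)&(abs(T[:,1])<28)&(T[:,2]>-30)&(T[:,2]<60)&(P[:,2]>110)]
    top=Q[Q[:,2]>Q[:,2].max()-25];print(n,len(Q),Q.min(0).round(),Q.max(0).round())
    a,_=np.linalg.lstsq(np.c_[top[:,:2],np.ones(len(top))],top[:,2],rcond=None)[:2];print("plane",a.round(3),top.mean(0).round(1))
E
```

```text
[ 453.2 -285.1  186.7] [ 453.6 -285.8  190.4] [ 0.    -0.001 -0.007] 59.46405982041556
scene 706 [ 425. -312.  143.] [ 497. -248.  247.]
plane [1.50000e-02 5.00000e-03 2.29621e+02] [ 461.2 -280.7  234.9]
top 134 [ 442. -308.  203.] [ 500. -275.  249.]
plane [-1.23000e-01  1.10000e-01  3.27307e+02] [ 468.9 -293.5  237.5]
```

```bash
python3 - <<'E'
from go import *
from h import *
p,M=cur();ax=(M*R.from_euler('y',.1)).apply([1,0,0]);print("axis?",ax, (M*R.from_euler('y',-.1)).apply([1,0,0]))
for sg in(1,-1):
  F=M*R.from_euler('y',sg*.1)
  for n in("scene","top"):
    P=cloud(dict(np.load(n+"_h.npz"))).reshape(-1,3);T=F.inv().apply(P-p)
    m=(abs(T[:,0])<50)&(abs(T[:,1])<35)&(T[:,2]>-45)&(T[:,2]<60)&((T[:,0]>14)|(T[:,0]<-14))
    Q=T[m]
    f=least_squares(lambda c:np.hypot(Q[:,1]-c[0],Q[:,2]-c[1])-30,[0,9],loss="soft_l1",f_scale=2)
    c0=F.apply([0,*f.x])+p;print(sg,n,len(Q),f.x.round(1),np.median(abs(f.fun)).round(2),"centre at grasp",c0.round(1),"x range",Q[:,0].min().round(),Q[:,0].max().round())
E
```

```text
axis? [-0.13477666 -0.06810168 -0.98853296] [ 0.04015679  0.02760346 -0.99881204]
1 scene 385 [ 0.9 10.9] 1.6 centre at grasp [ 462.3 -279.1  185.9] x range -50.0 45.0
1 top 55 [5.4 6.2] 2.43 centre at grasp [ 456.1 -277.3  186.6] x range -50.0 -14.0
-1 scene 480 [ 0.9 13.1] 4.22 centre at grasp [ 464.3 -277.9  188.2] x range -50.0 45.0
-1 top 84 [ 5.5 14.1] 3.49 centre at grasp [ 463.  -273.5  188.2] x range -50.0 -14.0
```

```bash
python3 - <<'E'
from go import *
p,M=cur();go([(p+[2.5,0,-78],M)],.3)
E
```

```text
3 from [ 453.3 -285.   187.5] end [ 455.8 -284.9  109.6]
[[0.86, -0.02, 0.07, 0, 0, 0, 0.3], [0.87, -0.02, 0.07, 0, 0, 0, 0.3], [0.86, -0.01, 0.07, 0, 0, 0, 0.3]]
```

Request:
{"method": "arm_command", "body": {"plan": [[[0.43, -0.01, 0.04, 0, 0, 0, 0.3], [0.43, -0.01, 0.03, 0, 0, 0, 0.3], [0.43, -0.01, 0.04, 0, 0, 0, 0.3], [0.43, -0.01, 0.03, 0, 0, 0, 0.3], [0.43, -0.01, 0.04, 0, 0, 0, 0.3], [0.43, 0, 0.03, 0, 0, 0, 0.3], [0, 0, 0, 0, 0, 0, 0.3], [0, 0, 0, 0, 0, 0, 0.3]]]}}

```text
time_s: 13.15
tcp_pos: [455.9, -285.5, 109.3]
tcp_rot: [-0.178, 0.703, 0.172, 0.667]
contact_force: [-1.0, -0.4, -0.8]
finger_gap: 60.0
grasp_force: 25.0
```

```bash
python3 - <<'E'
from go import *
from h import *
p,M=cur();print(p,observe()['contact_force'])
c=camera("scene");a=cv2.resize(c["img"][250:410,330:490],(480,480));c=camera("top");b=cv2.resize(c["img"][220:350,360:510],(320,277))
cv2.imwrite("pics/s3.png",np.hstack([a,np.vstack([b,np.zeros((203,320,3),np.uint8)])])[...,::-1])
E
```

```text
[ 455.91635908 -285.50440308  109.34066785] [-0.97877565 -0.43027219 -0.81636352]
```

View pics/s3.png

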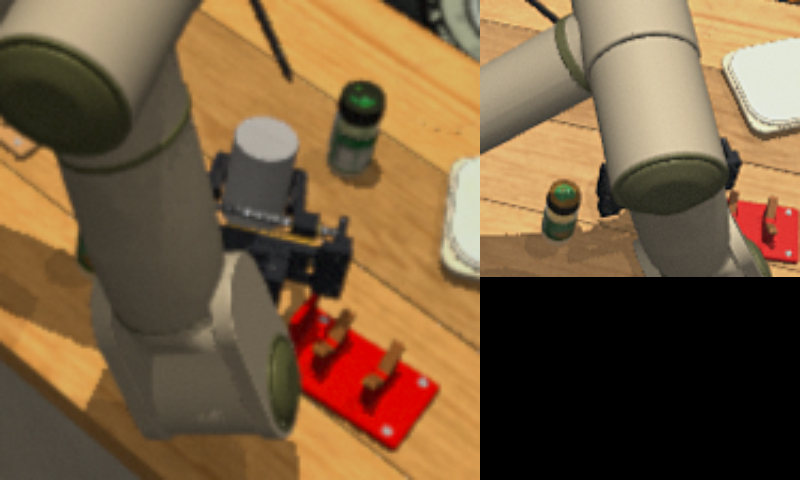

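The cup is held inverted over the peg at (265,180 in the left half). The hand sits above the red heel, and spice jar B is clear. I'll lower it slightly, then loosen so it slides down the peg.

Request:
{"method": "arm_command", "body": {"plan": [[[0.13, 0, 0.01, 0, 0, 0, 0.3], [0, 0, 0, 0, 0, 0, 0.71], [0, 0, 0, 0, 0, 0, 0.72], [0, 0, 0, 0, 0, 0, 0.73], [0, 0, 0, 0, 0, 0, 0.74], [0, 0, 0, 0, 0, 0, 0.75], [0, 0, 0, 0, 0, 0, 0.77], [0, 0, 0, 0, 0, 0, 0.8]]]}}

```text
time_s: 14.05
tcp_pos: [456.0, -285.4, 105.7]
tcp_rot: [-0.178, 0.703, 0.172, 0.667]
contact_force: [0.5, -0.5, 1.1]
finger_gap: 70.5
grasp_force: 0.0
```

Request:
{"method": "arm_command", "body": {"plan": [[[0, 0, 0, 0, 0, 0, 0.9], [0, 0, 0, 0, 0, 0, 1], [0, 0, 0, 0, 0, 0, 1], [-0.5, 0, -0.05, 0, 0, 0, 1], [-0.9, 0, -0.05, 0, 0, 0, 1], [-0.9, 0, -0.05, 0, 0, 0, 1], [-0.9, 0, -0.05, 0, 0, 0, 1], [0, 0, 0, 0, 0, 0, 1]]]}}

```text
time_s: 14.85
tcp_pos: [455.5, -286.7, 204.4]
tcp_rot: [-0.18, 0.703, 0.17, 0.667]
contact_force: [-0.2, 0.5, -0.6]
finger_gap: 88.4
grasp_force: 0.0
```

```bash
python3 - <<'E'
from go import *
from h import *
p,M=cur();print(p,observe()['joint_pos'].round(2))
for n in("scene","top"):
    c=camera(n);P=cloud(c).reshape(-1,3)
    m=(np.hypot(P[:,0]-461.5,P[:,1]+281.5)<48)&(P[:,2]>20)&(P[:,2]<125)
    Q=P[m];s=Q[(Q[:,2]<98)];t=Q[Q[:,2]>100];print(n,len(s),len(t))
    if len(s)>20:
        f=least_squares(lambda c:np.hypot(*(s[:,:2]-c).T)-30,[461,-281],loss="soft_l1",f_scale=2);print(f.x.round(1),np.median(abs(f.fun)).round(2))
    if len(t)>20: print("top",t.mean(0).round(1),np.median(t[:,2]).round(1),np.linalg.lstsq(np.c_[t[:,:2]-t[:,:2].mean(0),np.ones(len(t))],t[:,2],rcond=None)[0].round(3))
E
```

```text
[ 455.49371747 -286.66591049  204.38614752] [-1.24  0.62  1.89  1.41  1.63  2.19]
scene 0 2
top 0 0
```

```bash
python3 - <<'E'
from go import *
q0=observe()['joint_pos'];p0,M0=cur()
pt,Mt=pose((528.5,262,250),1.3,.3,np.pi,4)
q1,c=ik(pt,Mt,q0=np.array([-.1,.6,2.,1.7,1.4,1.8]));print(c,q1.round(2))
qd,c=ik(*pose((528.5,262,68),1.3,.3,np.pi,4),q0=q1);print(c,qd.round(2),chain(qd,L0)[1:3])
qc,c=ik(*pose((425,4,75),-1.617,np.pi/2+.3,np.pi,4),q0=np.array([-.27,.3,2,0,.9,-.2]));print(c,qc.round(2),chain(qc,L0)[1:3])
off=p0-chain(q0,L0)[3];off2=pt-chain(q1,L0)[3];n=16
J=[(p+off,M) for i,(p,M) in enumerate(joints(q0,q1,n))]
for p,M in J[::4]:print(p.round(0),(p-200*M.apply([0,0,1])).round(0))
J.append((pt,Mt));out,pe,_=rows(J,p0,M0,1);print(len(out),pe,pt);show(out)
E
```

```text
1.584546032489836e-24 [-0.12  0.37  1.88  1.42  1.27  2.52]
2.45638959934179e-31 [-0.12  0.71  1.97  1.57  1.24  2.06] (array([298.91671999,  83.39731746, 479.08376483]), array([473.17312368,  62.70692337, 131.98012474]))
3.938712241844141e-30 [-0.42  0.32  2.05  0.36  0.91 -0.62] (array([176.22193588,  50.34964825, 562.34377172]), array([422.04493489, -59.91184516, 281.8303499 ]))
[ 478. -256.  206.] [ 308. -361.  220.]
[ 546. -123.  222.] [ 404. -260.  251.]
[576.  25. 240.] [ 466. -136.  283.]
[565. 177. 261.] [488.   0. 314.]
29 [526.02871041 252.84070544 252.80335453] [525.94448608 252.79477706 252.95520207]
[[-0.09, 0.26, 0.56, -0.27, 0.1, -0.01, 1], [-0.1, 0.24, 0.57, -0.28, 0.1, 0, 1], [-0.1, 0.27, 0.56, -0.27, 0.1, -0.01, 1], [-0.12, 0.25, 0.57, -0.27, 0.1, -0.01, 1], [-0.11, 0.27, 0.55, -0.26, 0.1, -0.02, 1], [-0.12, 0.26, 0.56, -0.27, 0.1, -0.02, 1], [-0.13, 0.29, 0.55, -0.26, 0.1, -0.03, 1], [-0.14, 0.27, 0.56, -0.26, 0.09, -0.02, 1]]
[[-0.14, 0.29, 0.54, -0.26, 0.09, -0.03, 1], [-0.14, 0.28, 0.55, -0.25, 0.1, -0.03, 1], [-0.15, 0.31, 0.53, -0.26, 0.09, -0.04, 1], [-0.16, 0.29, 0.55, -0.25, 0.09, -0.04, 1], [-0.16, 0.31, 0.53, -0.25, 0.08, -0.04, 1], [-0.16, 0.3, 0.53, -0.25, 0.09, -0.04, 1], [-0.17, 0.33, 0.52, -0.25, 0.08, -0.05, 1], [-0.18, 0.31, 0.53, -0.24, 0.09, -0.05, 1]]
[[-0.18, 0.33, 0.51, -0.24, 0.08, -0.05, 1], [-0.19, 0.32, 0.52, -0.24, 0.08, -0.05, 1], [-0.19, 0.35, 0.5, -0.24, 0.07, -0.06, 1], [-0.19, 0.33, 0.51, -0.24, 0.08, -0.06, 1], [-0.2, 0.36, 0.5, -0.23, 0.07, -0.06, 1], [-0.2, 0.34, 0.5, -0.24, 0.08, -0.06, 1], [-0.41, 0.74, 0.97, -0.46, 0.13, -0.14, 1], [-0.42, 0.76, 0.95, -0.45, 0.13, -0.14, 1]]
[[-0.44, 0.77, 0.93, -0.45, 0.12, -0.14, 1], [-0.45, 0.81, 0.91, -0.44, 0.11, -0.16, 1], [-0.46, 0.82, 0.88, -0.43, 0.1, -0.16, 1], [0.56, -0.09, -0.41, 0, 0, 0, 1], [0.56, -0.1, -0.4, 0, 0, 0, 1]]
```

Request:
{"method": "arm_command", "body": {"plan": [[[-0.09, 0.26, 0.56, -0.27, 0.1, -0.01, 1], [-0.1, 0.24, 0.57, -0.28, 0.1, 0, 1], [-0.1, 0.27, 0.56, -0.27, 0.1, -0.01, 1], [-0.12, 0.25, 0.57, -0.27, 0.1, -0.01, 1], [-0.11, 0.27, 0.55, -0.26, 0.1, -0.02, 1], [-0.12, 0.26, 0.56, -0.27, 0.1, -0.02, 1], [-0.13, 0.29, 0.55, -0.26, 0.1, -0.03, 1], [-0.14, 0.27, 0.56, -0.26, 0.09, -0.02, 1]]]}}

```text
time_s: 15.75
tcp_pos: [532.7, -157.2, 216.7]
tcp_rot: [-0.259, 0.705, 0.236, 0.616]
contact_force: [-0.2, -0.3, -0.0]
finger_gap: 87.8
grasp_force: 0.0
```

Request:
{"method": "arm_command", "body": {"plan": [[[-0.14, 0.29, 0.54, -0.26, 0.09, -0.03, 1], [-0.14, 0.28, 0.55, -0.25, 0.1, -0.03, 1], [-0.15, 0.31, 0.53, -0.26, 0.09, -0.04, 1], [-0.16, 0.29, 0.55, -0.25, 0.09, -0.04, 1], [-0.16, 0.31, 0.53, -0.25, 0.08, -0.04, 1], [-0.16, 0.3, 0.53, -0.25, 0.09, -0.04, 1], [-0.17, 0.33, 0.52, -0.25, 0.08, -0.05, 1], [-0.18, 0.31, 0.53, -0.24, 0.09, -0.05, 1]]]}}

```text
time_s: 16.55
tcp_pos: [572.4, -11.7, 234.5]
tcp_rot: [-0.339, 0.696, 0.287, 0.565]
contact_force: [0.3, 0.0, 0.9]
finger_gap: 87.7
grasp_force: 0.0
```

Request:
{"method": "arm_command", "body": {"plan": [[[-0.18, 0.33, 0.51, -0.24, 0.08, -0.05, 1], [-0.19, 0.32, 0.52, -0.24, 0.08, -0.05, 1], [-0.19, 0.35, 0.5, -0.24, 0.07, -0.06, 1], [-0.19, 0.33, 0.51, -0.24, 0.08, -0.06, 1], [-0.2, 0.36, 0.5, -0.23, 0.07, -0.06, 1], [-0.2, 0.34, 0.5, -0.24, 0.08, -0.06, 1], [-0.41, 0.74, 0.97, -0.46, 0.13, -0.14, 1], [-0.42, 0.76, 0.95, -0.45, 0.13, -0.14, 1]]]}}

```text
time_s: 17.35
tcp_pos: [564.7, 177.9, 259.9]
tcp_rot: [-0.434, 0.666, 0.336, 0.505]
contact_force: [-0.6, 0.3, -0.9]
finger_gap: 88.2
grasp_force: 0.0
```

Request:
{"method": "arm_command", "body": {"plan": [[[-0.44, 0.77, 0.93, -0.45, 0.12, -0.14, 1], [-0.45, 0.81, 0.91, -0.44, 0.11, -0.16, 1], [-0.46, 0.82, 0.88, -0.43, 0.1, -0.16, 1], [0.56, -0.09, -0.41, 0, 0, 0, 1], [0.56, -0.1, -0.4, 0, 0, 0, 1], [0, 0, 0, 0, 0, 0, 1], [0, 0, 0, 0, 0, 0, 1]]]}}

```text
time_s: 18.05
tcp_pos: [526.3, 252.6, 252.6]
tcp_rot: [-0.486, 0.641, 0.36, 0.473]
contact_force: [0.2, -0.6, -0.8]
finger_gap: 88.4
grasp_force: 0.0
```

```bash
python3 - <<'E'
from go import *
from h import *
p,M=cur();print(p)
for n in("scene","top"):
    c=camera(n);P=cloud(c).reshape(-1,3)
    cv2.imwrite(f"pics/v_{n}.png",c["img"][...,::-1])
    Q=P[(np.hypot(P[:,0]-461.5,P[:,1]+281.5)<48)&(P[:,2]>20)&(P[:,2]<125)]
    s=Q[(Q[:,2]<98)];t=Q[Q[:,2]>100];print(n,len(s),len(t))
    if len(s)>20:
        f=least_squares(lambda c:np.hypot(*(s[:,:2]-c).T)-30,[461,-281],loss="soft_l1",f_scale=2);print(f.x.round(1),np.median(abs(f.fun)).round(2))
    if len(t)>20: print("top",t.mean(0).round(1),np.median(t[:,2]).round(1),np.linalg.lstsq(np.c_[t[:,:2]-t[:,:2].mean(0),np.ones(len(t))],t[:,2],rcond=None)[0].round(3))
go([pose((528.5,262,150),1.3,.3,np.pi,4),pose((528.5,262,68),1.3,.3,np.pi,4)])
E
```

```text
[526.33799377 252.62096977 252.57373335]
scene 343 295
[ 458.3 -282.8] 1.11
top [ 455.  -284.4  106. ] 106.0 [ 0.00000e+00 -1.00000e-03  1.05985e+02]
top 307 288
[ 459. -285.] 1.39
top [ 455.  -285.3  107.5] 107.5 [-1.20000e-02 -2.00000e-02  1.07459e+02]
7 from [526.3 253.  253.3] end [526.  252.9  70.9]
[[0.8, 0, 0.24, 0, 0, 0, 1], [0.8, 0, 0.25, 0, 0, 0, 1], [0.8, 0, 0.24, 0, 0, 0, 1], [0.8, 0.01, 0.25, 0, 0.01, 0, 1], [0.87, 0, 0.27, 0, 0, 0, 1], [0.87, 0, 0.27, 0, 0, 0, 1], [0.87, 0, 0.27, 0, 0, 0, 1]]
```

View pics/v_scene.png

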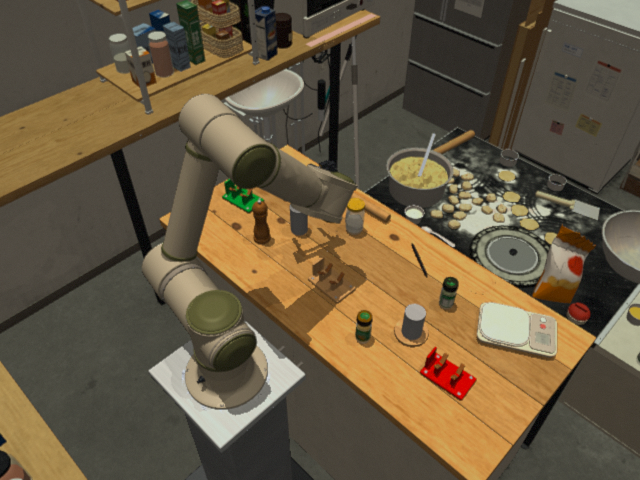

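The cup now stands flat and inverted on the peg at (413,320), its top at about 107 mm and about 3 mm off the peg axis. Next I go down over the bottle.

Request:
{"method": "arm_command", "body": {"plan": [[[0.8, 0, 0.24, 0, 0, 0, 1], [0.8, 0, 0.25, 0, 0, 0, 1], [0.8, 0, 0.24, 0, 0, 0, 1], [0.8, 0.01, 0.25, 0, 0, 0, 1], [0.87, 0, 0.27, 0, 0, 0, 1], [0, 0, 0, 0, 0, 0, 1]]]}}

```text
time_s: 18.75
tcp_pos: [525.1, 253.0, 123.3]
tcp_rot: [-0.486, 0.642, 0.361, 0.471]
contact_force: [0.0, 0.1, 0.4]
finger_gap: 88.0
grasp_force: 0.0
```

Request:
{"method": "arm_command", "body": {"plan": [[[0.87, 0, 0.27, 0, 0, 0, 1], [0.87, 0, 0.27, 0, 0, 0, 1], [0, 0, 0, 0, 0, 0, 1], [0, 0, 0, 0, 0, 0, 1]]]}}

```text
time_s: 19.15
tcp_pos: [526.3, 252.9, 72.3]
tcp_rot: [-0.487, 0.64, 0.359, 0.473]
contact_force: [-0.0, 0.7, -0.4]
finger_gap: 88.0
grasp_force: 0.0
```

Request:
{"method": "arm_command", "body": {"plan": [[[0, 0, 0, 0, 0, 0, 0.3], [0, 0, 0, 0, 0, 0, 0.3], [0, 0, 0, 0, 0, 0, 0.3], [0, 0, 0, 0, 0, 0, 0.3], [0, 0, 0, 0, 0, 0, 0.3], [0, 0, 0, 0, 0, 0, 0.3], [0, 0, 0, 0, 0, 0, 0.3]]], "force": 30}}

```text
time_s: 19.85
tcp_pos: [526.0, 252.7, 71.4]
tcp_rot: [-0.487, 0.64, 0.359, 0.473]
contact_force: [-1.2, -1.0, 5.7]
finger_gap: 58.2
grasp_force: 29.8
```

```bash
python3 - <<'E'
from go import *
p,M=cur();o=observe();print(p,o['finger_gap'],o['grasp_force'],o['contact_force'],o['joint_pos'].round(2));np.savez("grasp.npz",p=p,r=o['tcp_rot'])
print("bottle h at grasp pt",(p+6*M.apply([0,0,1])),M.apply([0,0,1]),"axis in tool",M.inv().apply([0,0,1]))
go([(p+[0,0,190],M)],.3)
E
```

```text
[526.04391537 252.68491988  71.43732763] 58.182748071145646 29.790168987310608 [-1.19231711 -1.03918935  5.74612977] [-0.15  0.79  1.88  1.54  1.25  2.06]
bottle h at grasp pt [527.58180982 258.21059061  69.67612247] [ 0.25631574  0.92094512 -0.29353419] axis in tool [-9.55948254e-01 -7.83152377e-04 -2.93534194e-01]
7 from [526.  252.7  71.4] end [525.9 252.7 261.3]
[[-0.86, 0, -0.27, 0, 0, 0, 0.3], [-0.87, 0, -0.26, 0, 0, 0, 0.3], [-0.86, 0, -0.27, 0, 0, 0, 0.3], [-0.87, 0, -0.26, 0, 0, 0, 0.3], [-0.86, 0, -0.27, 0, 0, 0, 0.3], [-0.87, 0, -0.26, 0, 0, 0, 0.3], [-0.86, 0, -0.27, 0, 0, 0, 0.3]]
```

Request:
{"method": "arm_command", "body": {"plan": [[[-0.4, 0, -0.12, 0, 0, 0, 0.3], [-0.87, 0, -0.26, 0, 0, 0, 0.3], [-0.86, 0, -0.27, 0, 0, 0, 0.3], [-0.87, 0, -0.26, 0, 0, 0, 0.3], [-0.86, 0, -0.27, 0, 0, 0, 0.3], [-0.87, 0, -0.26, 0, 0, 0, 0.3], [-0.86, 0, -0.27, 0, 0, 0, 0.3], [-0.4, 0, -0.12, 0, 0, 0, 0.3]]]}}

```text
time_s: 20.65
tcp_pos: [525.8, 253.2, 261.3]
tcp_rot: [-0.488, 0.64, 0.358, 0.473]
contact_force: [0.2, -0.5, -2.2]
finger_gap: 58.6
grasp_force: 29.8
```

```bash
cat > bt.py <<'E'
from go import *
g=np.load("grasp.npz");Mg=R.from_quat(g['r']);b=Mg.inv().apply(np.array([528.5,262,0])-g['p']);b[1]=Mg.inv().apply([0,0,-70])[1]
psi=-1.617;m=np.array([np.cos(psi),np.sin(psi),0]);tilt=np.arctan2(.2935,.956)
def place(z,x=8):
    B=np.array([427.5,69,z])+x*m;Mt=tool(psi,np.pi/2+tilt,np.pi);return B-Mt.apply(b),Mt
E
python3 - <<'E'
from bt import *
print("b",b.round(1));o=observe();q0=o['joint_pos'];p0,M0=cur();print(p0,o['finger_gap'],o['grasp_force'],o['contact_force'])
pt,Mt=place(150);print(pt,Mt.apply([0,0,1]),Mt.apply([-.956,0,-.2935]))
q1,c=ik(pt,Mt,q0=np.array([-.4,.2,2,.36,.9,-.6]));print(c,q0.round(2),q1.round(2))
off=p0-chain(q0,L0)[3];J=[(p+off,M) for p,M in joints(q0,q1,28)]
for p,M in J[::4]:print(p.round(0),"base",(p+M.apply(b)).round(0),"mouth",(p+M.apply(b+145*np.array([-.956,0,-.2935]))).round(0),"hand",(p-200*M.apply([0,0,1])).round(0))
J.append((pt,Mt));out,pe,_=rows(J,p0,M0,.3);print(len(out),pe,pt);show(out)
E
```

```text
b [65.5  0.1 30.2]
[525.79345651 253.23023566 261.2699089 ] 58.62364067109458 29.819517378273304 [ 0.23257414 -0.51481955 -2.1571367 ]
[423.77627424 -10.34943644 159.63598916] [ 0.01355542  0.29317531 -0.9559626 ] [-4.61890429e-02 -9.98971883e-01  5.42003870e-17]
6.706521362429931e-24 [-0.15  0.4   1.85  1.41  1.29  2.51] [-0.45  0.2   1.97  0.31  1.11 -0.56]
[522. 247. 257.] base [532. 252. 185.] mouth [517. 261. 329.] hand [473.  64. 322.]
[508. 218. 238.] base [544. 211. 176.] mouth [472. 244. 298.] hand [465.  45. 329.]
[493. 186. 222.] base [550. 180. 178.] mouth [433. 210. 258.] hand [457.  26. 336.]
[477. 152. 206.] base [545. 158. 183.] mouth [404. 160. 218.] hand [448.   8. 343.]
[460. 115. 194.] base [526. 142. 186.] mouth [388.  97. 185.] hand [438.  -9. 349.]
[442.  76. 184.] base [494. 126. 183.] mouth [386.  31. 166.] hand [427. -26. 355.]
[424.  36. 177.] base [450. 103. 174.] mouth [395. -31. 161.] hand [416. -42. 361.]
57 [423.82746594 -10.51104761 159.65615378] [423.77627424 -10.34943644 159.63598916]
[[0.11, 0.03, -0.09, -0.04, 0.17, -0.6, 0.3], [0.11, 0.03, -0.1, 
[... 1886 characters left out ...]
07, -0.06, -0.09, -0.15, -0.59, 0.3], [-0.16, 0.07, -0.06, -0.09, -0.15, -0.58, 0.3], [-0.17, 0.05, -0.06, -0.07, -0.16, -0.59, 0.3], [-0.16, 0.05, -0.06, -0.07, -0.16, -0.59, 0.3], [-0.18, 0.03, -0.05, -0.06, -0.17, -0.58, 0.3], [-0.17, 0.02, -0.05, -0.05, -0.17, -0.59, 0.3]]
[[-0.18, 0.01, -0.06, -0.03, -0.17, -0.59, 0.3], [-0.18, 0.01, -0.05, -0.04, -0.18, -0.58, 0.3], [-0.18, -0.01, -0.05, -0.01, -0.17, -0.59, 0.3], [-0.18, -0.02, -0.05, -0.02, -0.18, -0.59, 0.3], [-0.18, -0.03, -0.05, 0.01, -0.18, -0.58, 0.3], [-0.18, -0.04, -0.04, 0.01, -0.17, -0.59, 0.3], [-0.17, -0.05, -0.05, 0.03, -0.17, -0.59, 0.3], [-0.17, -0.07, -0.04, 0.03, -0.18, -0.58, 0.3]]
[[-0.64, 0.51, 0.31, 0, 0, 0, 0.3]]
```

```bash
python3 - <<'E'
from bt import *
q0=observe()['joint_pos'];p0,M0=cur();pt,Mt=place(150)
q1,c=ik(pt,Mt,q0=np.array([-.4,.2,2,.36,.9,-.6]))
off=p0-chain(q0,L0)[3];off2=pt-chain(q1,L0)[3]
n=35;J=[(p+off,M) for i,(p,M) in enumerate(joints(q0,q1,n))]
J.append((pt,Mt));out,pe,_=rows(J,p0,M0,.3,2);print(len(out));show(out)
E
```

```text
36
[[0.18, 0.04, -0.15, -0.06, 0.27, -0.96, 0.3], [0.17, 0.06, -0.15, -0.09, 0.26, -0.95, 0.3], [0.18, 0.08, -0.15, -0.11, 0.26, -0.96, 0.3], [0.17, 0.09, -0.15, -0.12, 0.24, -0.95, 0.3], [0.16, 0.12, -0.14, -0.16, 0.24, -0.96, 0.3], [0.16, 0.13, -0.15, -0.17, 0.22, -0.95, 0.3], [0.14, 0.15, -0.14, -0.19, 0.2, -0.95, 0.3], [0.14, 0.16, -0.15, -0.2, 0.19, -0.95, 0.3]]
[[0.12, 0.18, -0.14, -0.23, 0.16, -0.95, 0.3], [0.11, 0.2, -0.14, -0.24, 0.15, -0.95, 0.3], [0.09, 0.21, -0.14, -0.25, 0.13, -0.95, 0.3], [0.07, 0.21, -0.14, -0.26, 0.1, -0.95, 0.3], [0.05, 0.23, -0.13, -0.27, 0.08, -0.95, 0.3], [0.03, 0.24, -0.13, -0.27, 0.05, -0.95, 0.3], [0, 0.24, -0.14, -0.28, 0.03, -0.94, 0.3], [-0.01, 0.24, -0.12, -0.28, 0.01, -0.95, 0.3]]
[[-0.04, 0.25, -0.13, -0.29, -0.02, -0.94, 0.3], [-0.07, 0.24, -0.13, -0.27, -0.05, -0.94, 0.3], [-0.09, 0.24, -0.12, -0.28, -0.07, -0.95, 0.3], [-0.11, 0.24, -0.12, -0.26, -0.1, -0.94, 0.3], [-0.13, 0.22, -0.11, -0.26, -0.12, -0.94, 0.3], [-0.16, 0.21, -0.11, -0.24, -0.14, -0.94, 0.3], [-0.18, 0.2, -0.11, -0.23, -0.17, -0.94, 0.3], [-0.2, 0.19, -0.11, -0.21, -0.18, -0.95, 0.3]]
[[-0.22, 0.16, -0.11, -0.2, -0.21, -0.94, 0.3], [-0.23, 0.15, -0.1, -0.17, -0.22, -0.93, 0.3], [-0.25, 0.12, -0.1, -0.16, -0.24, -0.94, 0.3], [-0.26, 0.1, -0.09, -0.13, -0.25, -0.94, 0.3], [-0.28, 0.07, -0.09, -0.11, -0.26, -0.94, 0.3], [-0.28, 0.05, -0.09, -0.08, -0.27, -0.94, 0.3], [-0.28, 0.02, -0.09, -0.06, -0.27, -0.94, 0.3], [-0.29, -0.01, -0.08, -0.03, -0.28, -0.94, 0.3]]
[[-0.29, -0.03, -0.08, 0, -0.29, -0.94, 0.3], [-0.28, -0.06, -0.07, 0.02, -0.28, -0.93, 0.3], [-0.28, -0.09, -0.08, 0.05, -0.28, -0.94, 0.3], [-0.63, 0.5, 0.32, 0, 0, 0, 0.3]]
```

Request:
{"method": "arm_command", "body": {"plan": [[[0.18, 0.04, -0.15, -0.06, 0.27, -0.96, 0.3], [0.17, 0.06, -0.15, -0.09, 0.26, -0.95, 0.3], [0.18, 0.08, -0.15, -0.11, 0.26, -0.96, 0.3], [0.17, 0.09, -0.15, -0.12, 0.24, -0.95, 0.3], [0.16, 0.12, -0.14, -0.16, 0.24, -0.96, 0.3], [0.16, 0.13, -0.15, -0.17, 0.22, -0.95, 0.3], [0.14, 0.15, -0.14, -0.19, 0.2, -0.95, 0.3], [0.14, 0.16, -0.15, -0.2, 0.19, -0.95, 0.3]]]}}

```text
time_s: 21.45
tcp_pos: [502.4, 206.8, 229.9]
tcp_rot: [0.748, -0.435, -0.144, -0.48]
contact_force: [-0.5, -0.8, -0.8]
finger_gap: 58.1
grasp_force: 29.8
```

Request:
{"method": "arm_command", "body": {"plan": [[[0.12, 0.18, -0.14, -0.23, 0.16, -0.95, 0.3], [0.11, 0.2, -0.14, -0.24, 0.15, -0.95, 0.3], [0.09, 0.21, -0.14, -0.25, 0.13, -0.95, 0.3], [0.07, 0.21, -0.14, -0.26, 0.1, -0.95, 0.3], [0.05, 0.23, -0.13, -0.27, 0.08, -0.95, 0.3], [0.03, 0.24, -0.13, -0.27, 0.05, -0.95, 0.3], [0, 0.24, -0.14, -0.28, 0.03, -0.94, 0.3], [-0.01, 0.24, -0.12, -0.28, 0.01, -0.95, 0.3]]]}}

```text
time_s: 22.25
tcp_pos: [477.3, 153.2, 204.7]
tcp_rot: [0.907, -0.128, 0.024, -0.401]
contact_force: [0.4, -0.6, -1.8]
finger_gap: 58.1
grasp_force: 29.8
```

Request:
{"method": "arm_command", "body": {"plan": [[[-0.04, 0.25, -0.13, -0.29, -0.02, -0.94, 0.3], [-0.07, 0.24, -0.13, -0.27, -0.05, -0.94, 0.3], [-0.09, 0.24, -0.12, -0.28, -0.07, -0.95, 0.3], [-0.11, 0.24, -0.12, -0.26, -0.1, -0.94, 0.3], [-0.13, 0.22, -0.11, -0.26, -0.12, -0.94, 0.3], [-0.16, 0.21, -0.11, -0.24, -0.14, -0.94, 0.3], [-0.18, 0.2, -0.11, -0.23, -0.17, -0.94, 0.3], [-0.2, 0.19, -0.11, -0.21, -0.18, -0.95, 0.3]]]}}

```text
time_s: 23.05
tcp_pos: [449.8, 93.3, 185.3]
tcp_rot: [0.927, 0.229, 0.116, -0.273]
contact_force: [-0.8, 0.6, -1.3]
finger_gap: 58.1
grasp_force: 29.8
```

Request:
{"method": "arm_command", "body": {"plan": [[[-0.22, 0.16, -0.11, -0.2, -0.21, -0.94, 0.3], [-0.23, 0.15, -0.1, -0.17, -0.22, -0.93, 0.3], [-0.25, 0.12, -0.1, -0.16, -0.24, -0.94, 0.3], [-0.26, 0.1, -0.09, -0.13, -0.25, -0.94, 0.3], [-0.28, 0.07, -0.09, -0.11, -0.26, -0.94, 0.3], [-0.28, 0.05, -0.09, -0.08, -0.27, -0.94, 0.3], [-0.28, 0.02, -0.09, -0.06, -0.27, -0.94, 0.3], [-0.29, -0.01, -0.08, -0.03, -0.28, -0.94, 0.3]]]}}

```text
time_s: 23.85
tcp_pos: [420.3, 29.8, 174.0]
tcp_rot: [0.798, 0.572, 0.123, -0.143]
contact_force: [-0.3, -0.2, -1.1]
finger_gap: 58.4
grasp_force: 29.8
```

Request:
{"method": "arm_command", "body": {"plan": [[[-0.29, -0.03, -0.08, 0, -0.29, -0.94, 0.3], [-0.28, -0.06, -0.07, 0.02, -0.28, -0.93, 0.3], [-0.28, -0.09, -0.08, 0.05, -0.28, -0.94, 0.3], [-0.63, 0.5, 0.32, 0, 0, 0, 0.3], [0, 0, 0, 0, 0, 0, 0.3], [0, 0, 0, 0, 0, 0, 0.3], [0, 0, 0, 0, 0, 0, 0.3]]]}}

```text
time_s: 24.55
tcp_pos: [423.3, -9.9, 157.4]
tcp_rot: [0.715, 0.683, 0.107, -0.104]
contact_force: [0.3, 0.0, -1.6]
finger_gap: 58.8
grasp_force: 29.8
```

```bash
python3 - <<'E'
from bt import *
from h import *
p,M=cur();pt,Mt=place(150);print(p.round(1),pt.round(1),(M.inv()*Mt).as_rotvec().round(4),observe()['finger_gap'])
im=[]
a0=M.apply([-.956,0,-.2935]);c0=p+M.apply(b)
for n in("scene","top"):
    c=camera(n);P=cloud(c).reshape(-1,3);im.append(c["img"])
    d=P-c0;s=d@a0;rad=np.linalg.norm(d-np.outer(s,a0),axis=1)
    T=M.inv().apply(P-p)
    m=(s>-30)&(s<160)&(rad<42)&(P[:,2]>100)
    u=np.array([-a0[1],a0[0],0]);w=np.cross(a0,u);T=np.c_[s,d@u,d@w][m]
    ok=((T[:,0]>5)&(T[:,0]<30))|((T[:,0]>88)&(T[:,0]<106));Q=T[ok]
    f=least_squares(lambda x:np.hypot(Q[:,1]-x[0]-x[2]*(Q[:,0]-60),Q[:,2]-x[1]-x[3]*(Q[:,0]-60))-30,[0,0,0,0],loss="soft_l1",f_scale=2)
    print(n,len(Q),f.x.round(3),np.median(abs(f.fun)).round(2),"s range",np.percentile(T[np.hypot(T[:,1],T[:,2])<33,0],[.5,99.5]).round(1),"u",u.round(2),"w",w.round(2))
i=cv2.resize(im[0][200:320,250:410],(480,360));j=cv2.resize(im[1][200:320,240:400],(320,240))
cv2.imwrite("pics/s4.png",np.hstack([i,np.vstack([j,np.zeros((120,320,3),np.uint8)])])[...,::-1])
E
```

```text
[423.3  -9.9 157.4] [423.8 -10.3 159.6] [-0.0027 -0.0005 -0.001 ] 58.83552703354326
scene 116 [-0.014 -1.761  0.004  0.01 ] 1.76 s range [  0.2 145.1] u [ 1.   -0.05  0.  ] w [-0. -0.  1.]
top 105 [-0.9    2.565 -0.024  0.071] 2.39 s range [  3.8 146.4] u [ 1.   -0.05  0.  ] w [-0. -0.  1.]
```

View pics/s4.png

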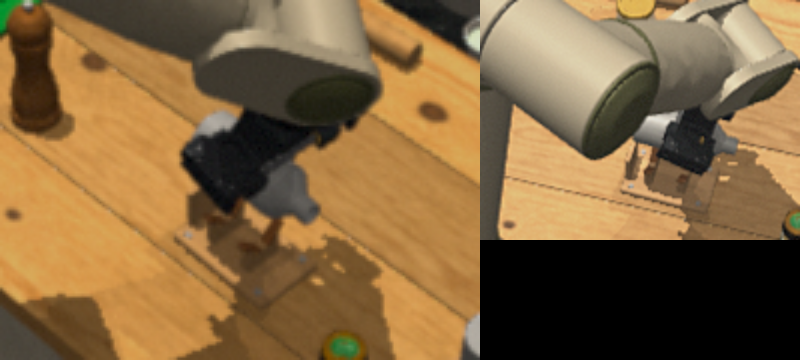

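The bottle is held level over the wooden cradle (neck at about (310,210)) and the fit agrees with the expected pose, so I lower it.

```bash
python3 - <<'E'
from bt import *
p,M=cur();go([place(100),place(80)],.3)
print(place(80)[0])
E
```

```text
3 from [423.4 -10.  157.4] end [423.9 -10.4  89.5]
[[-0.24, 0.01, 0.76, -0.01, 0, 0, 0.3], [-0.24, 0, 0.76, -0.01, 0, -0.01, 0.3], [-0.2, 0.01, 0.64, 0, 0, 0, 0.3]]
[423.77627424 -10.34943644  89.63598916]
```

Request:
{"method": "arm_command", "body": {"plan": [[[-0.24, 0.01, 0.76, -0.02, 0, -0.01, 0.3], [-0.24, 0.01, 0.76, 0, 0, 0, 0.3], [-0.1, 0.01, 0.32, 0, 0, 0, 0.3], [-0.1, 0, 0.32, 0, 0, 0, 0.3], [0, 0, 0, 0, 0, 0, 0.3], [0, 0, 0, 0, 0, 0, 0.3]]]}}

```text
time_s: 25.25
tcp_pos: [424.6, -10.8, 89.5]
tcp_rot: [0.715, 0.683, 0.107, -0.103]
contact_force: [-1.2, -0.4, -2.4]
finger_gap: 58.5
grasp_force: 29.8
```

Request:
{"method": "arm_command", "body": {"plan": [[[-0.02, 0, 0.06, 0, 0, 0, 0.3], [0, 0, 0, 0, 0, 0, 0.3], [0, 0, 0, 0, 0, 0, 0.3]]]}}

```text
time_s: 25.55
tcp_pos: [425.5, -11.1, 88.0]
tcp_rot: [0.715, 0.683, 0.108, -0.102]
contact_force: [4.2, 1.3, 5.1]
finger_gap: 58.5
grasp_force: 29.7
```

Request:
{"method": "arm_command", "body": {"plan": [[[-0.02, 0, 0.06, 0, 0, 0, 0.3], [0, 0, 0, 0, 0, 0, 0.3], [0, 0, 0, 0, 0, 0, 0.3]]]}}

```text
time_s: 25.85
tcp_pos: [426.5, -11.4, 86.8]
tcp_rot: [0.715, 0.683, 0.109, -0.101]
contact_force: [7.5, 2.0, 10.6]
finger_gap: 58.5
grasp_force: 29.6
```

Request:
{"method": "arm_command", "body": {"plan": [[[0, 0.1, 0, 0, 0, 0, 0.3], [0, 0, 0, 0, 0, 0, 0.3], [-0.02, 0.03, 0.07, 0, 0, 0, 0.3], [0, 0, 0, 0, 0, 0, 0.3], [0, 0, 0, 0, 0, 0, 0.3]]]}}

```text
time_s: 26.35
tcp_pos: [428.6, -11.4, 84.4]
tcp_rot: [0.715, 0.683, 0.107, -0.102]
contact_force: [-3.5, -3.2, 22.2]
finger_gap: 58.5
grasp_force: 29.6
```

Both saddles are loaded: height 84.4 against 84.6 expected. I release.

Request:
{"method": "arm_command", "body": {"plan": [[[0, -0.02, -0.03, 0, 0, 0, 0.3], [0, 0, 0, 0, 0, 0, 0.6], [0, 0, 0, 0, 0, 0, 0.75], [0, 0, 0, 0, 0, 0, 0.9], [0, 0, 0, 0, 0, 0, 1], [0, 0, 0, 0, 0, 0, 1], [0, 0, 0, 0, 0, 0, 1], [0, 0, 0, 0, 0, 0, 1]]]}}

```text
time_s: 27.15
tcp_pos: [427.6, -11.2, 83.9]
tcp_rot: [0.715, 0.683, 0.107, -0.103]
contact_force: [0.3, -0.3, -0.1]
finger_gap: 88.3
grasp_force: 0.0
```

Request:
{"method": "arm_command", "body": {"plan": [[[0, 0, -0.5, 0, 0, 0, 1], [0, 0, -1, 0, 0, 0, 1], [0, 0, -1, 0, 0, 0, 1], [0, 0, -1, 0, 0, 0, 1], [0, 0, -1, 0, 0, 0, 1], [0, 0, -1, 0, 0, 0, 1], [0, 0, -1, 0, 0, 0, 1], [0, 0, 0, 0, 0, 0, 1]]]}}

```text
time_s: 27.95
tcp_pos: [426.1, -69.7, 273.2]
tcp_rot: [0.715, 0.683, 0.108, -0.1]
contact_force: [-0.4, -0.1, -0.5]
finger_gap: 88.4
grasp_force: 0.0
```

Request:
{"method": "arm_command", "body": {"plan": [[[-1, 0, -0.6, 0, 0, 0, 1], [-1, 0, -0.6, 0, 0, 0, 1], [-1, 0, -0.6, 0, 0, 0, 1], [-1, 0, -0.6, 0, 0, 0, 1], [-1, 0, -0.6, 0, 0, 0, 1], [-1, 0, -0.6, 0, 0, 0, 1], [0, 0, 0, 0, 0, 0, 1]]]}}

```text
time_s: 28.65
tcp_pos: [415.6, -275.1, 319.8]
tcp_rot: [0.716, 0.682, 0.107, -0.103]
contact_force: [0.5, 0.3, -0.1]
finger_gap: 87.9
grasp_force: 0.0
```

```bash
sed -i 's/^E$//' m.py; python3 - <<'E'
from bt import *
from h import *
u=np.array([-m[1],m[0],0]);im=[]
for n in("scene","top"):
    c=camera(n);P=cloud(c).reshape(-1,3);im.append(c["img"])
    d=P-np.array([427.5,69,75]);T=np.c_[d@m,d@u,d[:,2]]
    k=(T[:,0]>-5)&(T[:,0]<165)&(np.hypot(T[:,1],T[:,2])<40)&(T[:,2]>-12);T=T[k]
    Q=T[(T[:,0]>12)&(T[:,0]<100)]
    if len(Q)<30: print(n,"few",len(Q));continue
    f=least_squares(lambda x:np.hypot(Q[:,1]-x[0]-x[2]*(Q[:,0]-60),Q[:,2]-x[1]-x[3]*(Q[:,0]-60))-30,[0,0,0,0],loss="soft_l1",f_scale=2)
    print(n,len(Q),f.x.round(3),np.median(abs(f.fun)).round(2),"s",np.percentile(T[:,0],[1,99.5]).round(1))
    for nm,x,y,r in(("cup",461,-281.5,30),("spA",620.5,-290.8,22),("spB",348.4,-192,22),("flour",664,129.3,32.5),("mill",418,325,29)):
        q=P[(np.hypot(P[:,0]-x,P[:,1]-y)<r+15)&(P[:,2]>15)&(P[:,2]<95)]
        if len(q)>20:
            g2=least_squares(lambda c:np.hypot(*(q[:,:2]-c).T)-r,[x,y],loss="soft_l1",f_scale=2);print(nm,g2.x.round(1))
i=cv2.resize(im[0][190:350,240:480],(480,320));j=cv2.resize(im[1][220:340,280:440],(320,240))
cv2.imwrite("pics/s5.png",np.hstack([i,np.vstack([j,np.zeros((80,320,3),np.uint8)])])[...,::-1])
E
```

```text
scene 490 [ 4.887 -0.268  0.013 -0.007] 1.96 s [ 10.1 154.3]
cup [ 458.2 -283.1]
spA [ 619.7 -289.8]
spB [ 348.3 -191. ]
flour [663.  129.9]
mill [406.7 323.4]
top 155 [ 5.574e+00  3.448e+00  4.000e-03 -2.100e-02] 1.56 s [ -3.6 155. ]
cup [ 458.5 -284.8]
spA [ 620.6 -291. ]
spB [ 348.7 -193.1]
mill [417.5 322.4]
```

View pics/s5.png

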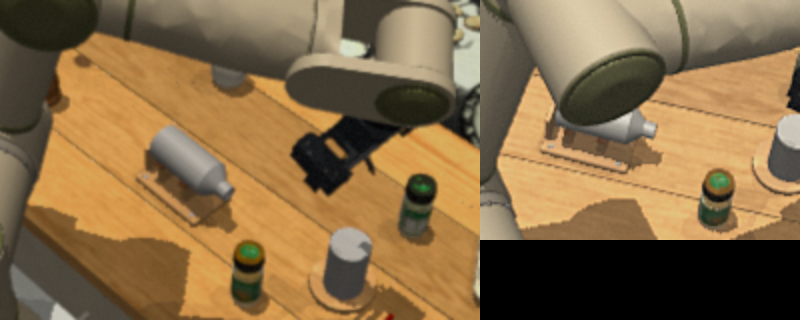

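The bottle lies level in the cradle with its neck out at (232,190), and the cup stands on the peg. The bottle sits about 5 mm sideways of my cradle fit, so I check the cradle's centre line from its plate edges and heel alone.

```bash
python3 - <<'E'
from bt import *
from h import *
u=np.array([-m[1],m[0],0])
for n in("scene","top"):
    P=cloud(dict(np.load(n+".npz"))).reshape(-1,3);d=P-np.array([427.5,69,0]);T=np.c_[d@m,d@u,d[:,2]]
    T=T[(T[:,0]>-25)&(T[:,0]<145)&(abs(T[:,1])<60)]
    for nm,k in(("plate",(T[:,2]>7)&(T[:,2]<16)),("heel",(T[:,2]>50)&(T[:,0]<12)),("sad1",(T[:,2]>42)&(T[:,0]>15)&(T[:,0]<42)),("sad2",(T[:,2]>42)&(T[:,0]>65)&(T[:,0]<95))):
        q=T[k];print(n,nm,len(q),"s",np.percentile(q[:,0],[2,98]).round(1),"y",np.percentile(q[:,1],[2,98]).round(1),"mid",np.percentile(q[:,1],[2,98]).mean().round(1))
E
```

```text
scene plate 542 s [ -5.3 124.3] y [-38.7  42.8] mid 2.1
scene heel 54 s [-9.8  1.2] y [-19.8  21.5] mid 0.8
scene sad1 43 s [21.5 34.6] y [-24.3  29.6] mid 2.7
scene sad2 42 s [74.6 87.3] y [-23.9  30.6] mid 3.4
top plate 663 s [ -4.9 126.2] y [-40.3  45.9] mid 2.8
top heel 49 s [-7.2  1.5] y [-20.4  25.4] mid 2.5
top sad1 47 s [24.  35.8] y [-24.4  31.5] mid 3.5
top sad2 48 s [75.1 87.1] y [-23.6  31.2] mid 3.8
```

The cradle's own centre line is about +3 mm, so the bottle is within about 2 mm of its seat. Everything checks out and I hand in.

```bash
python3 -c "
from rig import close_job
print(close_job())"
```

```text
the job is handed in; nothing more can be done
None
```

I handed the job in at about 29 s of the 72 s limit; no verdict came back. By camera, the bottle lies in both saddles about 9 mm from the heel plate and about 2 mm off centre, the cup is flat on the foot about 3 mm off the peg axis, and the spice jars, flour jar and pepper mill still stand (one camera read the mill 9 mm off, the other unchanged).

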